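Check-weigh an order of cartons and stamp its slip

ROBOT

A 7-joint arm with a two-finger parallel gripper is mounted at the origin on a cart in front of the work surface, level with it; the furniture and walls round the work are solid. World frame = base frame: x ahead of the robot, y to its left, z up, the work surface at z = 0. Lengths are in m, angles in rad, forces in N, time in s.
With the tool pointing down it reaches from about 0.425 to 0.925 m from the base axis. Payload 6.8 kg.
Tool frame: the origin (TCP) lies at the very end of the fingers, on their centre line; the grasp point (between the pads) lies 19 mm behind it; z points along the fingers, y is the direction in which the jaws open and shut (so a half turn about z gives the same grasp; the last joint's range is limited). The gripper opens to 85 mm and grips with 20 to 120 N. Pads are 22 mm wide; open, the fingers measure 114 mm over their backs; the gripper's body (76 mm by 85 mm) begins 54 mm behind the grasp point. The pads swing forward as they close: fully open they stand 13 mm farther back than shut.
Start: joints at [-1.356, 0.477, 0.022, 1.555, -0.011, 1.109, -0.083], TCP at [0.214, 0.64, 0.231] pointing down, gripper open.
Joint ranges: [-2.96, 2.96], [-0.34, 2.1], [-1.41, 1.46], [0.24, 2.44], [-1.37, 4.51], [0.17, 1.92], [-2.96, 2.96]. Speed limits (rad/s): [2.39, 2.39, 3.14, 3.14, 3.14, 3.14, 3.14].

INTERFACE

Orientations are given as a rotation vector (axis times angle).
In Python, from bench import monitor, viewer, job gives the robot as it stands. The module is installed in compiled form; this text tells all that it offers.
- The arm moves only by the tool drive_tool, never from a script. Its argument "commands" is a list of rows, each an object with "linear": the shift along the tool's x, y, z in m, a list of three; "dr": the turn, a rotation vector about the tool's x, y, z in degrees, a list of three; "jaw": the closure, from 0 (fully open) to 1 (shut). A call has 1 to 8 rows; each row shifts and turns the pose as measured when the row begins, along the tool's axes as they then stand; what a row does not reach is not made up. A row lasts 1/8 s, in which the tool goes at most 62.5 mm and 10.7 degrees, less where a joint would pass 70% of its speed; a pose out of reach is approached as far as the arm can. A call is refused whole if a number of a shift passes 0.0625 or a number of a turn 10.7, either way. A call with a gripper value outside its range is refused whole. The fingers move at their own pace and stop on an object; "force" is the grip in N (left out, the last holds). Time passes only in rows, so rows that do not move let the fingers close. It gives the time, the measured TCP pose, the force and the opening at its end, in the units of the state.
- monitor.get_obs(): the state, without advancing time (a new reading comes with each control period).
- viewer.grab_frame(name): name is "scene" or "top" or "wrist"; returns the picture (420x560x3 uint8, red, green, blue); there is no depth.
- viewer.calibration(name): a dict with "K" (3x3 intrinsics, pixels), "R" (3x3) and "t" (3): a world point X has camera coordinates R X + t. Camera axes: x right, y down, z forward; pixel columns grow to the right and rows downward; lengths in m; the calibration is good to about 2 mm. A picture is of the moment at which its call begins: read the wrist's pose just before it. calibration takes no time and is no camera call; for the wrist camera it gives the pose at the moment of the call.
- job.hand_in(): hands the job in, once; it reports no verdict.
The state is a dict: "clock": time; "joints": joint angles; "qvel": joint speeds; "tau": joint torques, N m; "tcp_pos": TCP position; "orientation": TCP orientation; "contact_force": force on the tool from outside, world axes, zero at the start; "moment": the same for the moment, N m; "grip_width": finger opening in m.
Only numpy, scipy, OpenCV 4.12 (cv2) and the standard library are available. Lean on these libraries where they do the work, as an engineer would, in place of code of your own. Each camera call takes 0.05 s, during which the arm holds its last target.

TASK

Weigh the outgoing order: stand all the staple cartons upright on the left pan of the balance and put weights from the wooden tray on the right pan until the beam is level, leaving the spare weights in the tray. Then lay the slip pad flat and lengthwise on the bed of the stamping press, centred over the sensing pin so that it holds the pin down, pull the lever over to its stop and let it spring back. Leave the loaded balance and the pad as they then are, and the other things on the cabinet undisturbed.

Things in the scene. Friction and masses are not known exactly. Their poses are not given: they have to be found in the camera images.
- carton_low_mid (a point): the low carton: a small plain cardboard carton of staples, 40 x 40 mm and 30 mm high, weighing 100 g; the point is its centre, half-way up; z up, x and y square to its sides. It may be absent (two or three of the three cartons are there; the height tells which).
- carton_mid_mid (a point): the mid carton: a small plain cardboard carton of staples, 40 x 40 mm and 42 mm high, weighing 150 g; the point is its centre, half-way up; z up, x and y square to its sides. It may be absent (two or three of the three cartons are there; the height tells which).
- carton_tall_mid (a point): the tall carton: a small plain cardboard carton of staples, 40 x 40 mm and 58 mm high, weighing 250 g; the point is its centre, half-way up; z up, x and y square to its sides. It may be absent (two or three of the three cartons are there; the height tells which).
- w50_mid (a point): a 50 g steel balance weight: upright cylinder 20 mm in diameter and 18 mm high, above it a 5 mm neck and a gripping knob 16 mm in diameter and 15 mm high (38 mm in all); the point is on its axis half-way up the whole height, 19 mm above its foot. Starts in any one of the tray's four wells.
- w100_mid (a point): a 100 g steel balance weight: upright cylinder 26 mm in diameter and 22 mm high, above it a 5 mm neck and a gripping knob 16 mm in diameter and 15 mm high (42 mm in all); the point is on its axis half-way up the whole height, 21 mm above its foot. Starts in any one of the tray's four wells.
- w200a_mid (a point): a 200 g steel balance weight: upright cylinder 32 mm in diameter and 30 mm high, above it a 5 mm neck and a gripping knob 16 mm in diameter and 15 mm high (50 mm in all); the point is on its axis half-way up the whole height, 25 mm above its foot. There are two alike. Starts in any one of the tray's four wells.
- w200b_mid (a point): a 200 g steel balance weight: upright cylinder 32 mm in diameter and 30 mm high, above it a 5 mm neck and a gripping knob 16 mm in diameter and 15 mm high (50 mm in all); the point is on its axis half-way up the whole height, 25 mm above its foot. There are two alike. Starts in any one of the tray's four wells.
- weight_tray: shallow wooden tray 62 x 258 mm, 10 mm high, floor 4 mm thick, with four wells in a row along its y axis, 63.5 mm apart (at about y -95, -32, +32, +95 mm), one weight in each; fixed. Origin: centre of its underside.
- pan_left_top (a point): centre of the upper surface of the balance's left pan (the one at +y): a flat steel pan 150 mm (x) by 130 mm (y) with a rim 4 mm high; stays horizontal and moves straight up and down by up to 16 mm, as the beam swings; 76 mm above the table when the beam is level. The axes are those of the balance.
- pan_right_top (a point): the same for the right pan (at -y), 210 mm from the left one. The pans ride on a low grey base 96 x 250 mm; between them stand a pointer and a white plate 44 mm wide, up to 111 mm above the table.
- beam (a joint): angle of the balance beam, rad: 0 level, positive when the left pan is low (105 mm of pan travel per rad); stops at -0.15 and 0.15. About 0.095 rad for a difference of 50 g, so that 80 g drives it to a stop; it settles within a second. Where a load lies on its pan makes no difference. Level means within 0.035 rad.
- slip_pad_mid (a point): pad of dispatch slips, a stiff block 100 mm (its x) by 54 mm (y) by 14 mm thick, about 120 g, with a card binding strip at its -x end; the point is its centre. It starts at the left of the cabinet; behind it and the left-hand cartons stand, fixed, a black battery backup 226 mm high (front at x 0.50, y 0.21 to 0.33) and a computer tower 410 mm high (front at x 0.51, y 0.47 to 0.67): pass in front of or above them.
- pin_hole (a point): centre of the press bed, on the bed's surface 12 mm above the table, where the sensing pin comes out. The bed is 80 mm wide (y) and runs from 60 mm before this point (-x, towards the robot) to the front of the press housing 58 mm behind it (+x); there the slip pad lies, lengthwise along x, centred on the pin to within 18 mm. Axes of the press: +x from the bed to the housing. Fixed.
- pin (a joint): how far the 8 mm sensing pin is pressed, m: 0 it stands 5 mm proud of the bed, 0.0048 fully down. A light spring (0.45 N): the pad's weight holds it down.
- press_lever (a joint): press lever, rad: 0 at rest, leaning away from the bed (0.5 rad off upright); pulled over the bed (towards the press's -x) it comes to its stop at 1.10, 0.6 rad past upright, and the stamp then meets the pad's far end. A spring brings it back when it is let go; about 1.5 N at the ball at rest, 4.5 N at the stop.
- lever_ball (a point): centre of the black ball, 24 mm in diameter, at the end of the lever: a steel rod 10 mm thick, the ball 105 mm from the axle.
- lever_axle (a point): middle of the lever's axle, which lies along the press's y axis, 95 mm behind the pin and 45 mm above the table.
- eraser: an eraser, 48 x 23 x 13 mm, a bystander; origin at the centre of its underside.
- binder_clip: a black binder clip, 36 x 32 x 27 mm, a bystander; origin at the centre of its underside.
- highlighter: a highlighter pen, 118 x 16 x 18 mm, a bystander; origin at the centre of its underside.
Things that resemble listed ones, but are neither listed nor needed, are in the scene too. What is shaped like the part that bears carton_tall_mid but black or green is not meant.

How it is judged:
By the outcome, as a careful person would: the job done as asked, in the order asked, and still so for the second after the job is handed in, with the robot touching nothing.
Of carton_low, carton_mid, carton_tall only 2 to 3 are there at a start; the rules pass over those that are not, and their reading is None.
At some moment in a run one of slip_pad, carton_low, carton_mid, carton_tall may be knocked a few centimetres aside while the robot is not near it.
It also fails if it takes over 208 s, if anything falls off the work surface, if the arm or the gripper's body presses on something with over 40 N, if the wrist force passes 120 N, or if a joint passes its speed limit or range.

## Working session

There is one attempt and no reset: what is moved stays moved. The work goes in short steps, Python scripts to look and compute and a tool call to move; the robot and the scene stay as the last step left them, time stands still between calls to the robot, and variables do not carry over. Pictures are saved under pics/ and viewed, and the job is handed in when it is done.

Besides the shell and the picture viewer there is one more tool, called after "Request:" as name(argument=value, ...), one argument or row to a line, values as JSON. drive_tool: Moves the arm, as the interface text tells. Its arguments: {"type":"object","properties":{"commands":{"type":"array"},"force":{"type":"number"}},"required":["commands"]}

```bash
mkdir -p pics; cat > h.py <<'E'
import numpy as np, cv2
from scipy.spatial.transform import Rotation as Rot
from bench import monitor, viewer, job
def grab(n,fn,crop=None,s=1):
    c=viewer.calibration(n); im=viewer.grab_frame(n)[:,:,::-1].copy()
    cv2.imwrite('pics/raw_'+fn,im)
    if crop: im=im[crop[1]:crop[3],crop[0]:crop[2]]
    if s!=1: im=cv2.resize(im,None,fx=s,fy=s,interpolation=cv2.INTER_CUBIC)
    cv2.imwrite('pics/'+fn,im); return c
def crop(fn,out,c,s):
    im=cv2.imread('pics/raw_'+fn)[c[1]:c[3],c[0]:c[2]]
    cv2.imwrite('pics/'+out,cv2.resize(im,None,fx=s,fy=s,interpolation=cv2.INTER_CUBIC))
def px2w(c,u,v,z):
    K,R,t=map(np.array,(c['K'],c['R'],c['t'])); d=R.T@np.linalg.inv(K)@[u,v,1]; o=-R.T@t
    return o+d*(z-o[2])/d[2]
def w2px(c,X):
    p=np.array(c['K'])@(np.array(c['R'])@np.array(X)+np.array(c['t'])); return p[:2]/p[2]
def st():
    o=monitor.get_obs(); Rm=Rot.from_rotvec(o['orientation']).as_matrix()
    print('t',round(o['clock'],2),'tcp',np.round(o['tcp_pos'],4),'grip',round(o['grip_width'],4),'F',np.round(o['contact_force'],1)); print('R',np.round(Rm,3).tolist())
    return o
def go(X):
    "tool-frame shift to world X"
    o=monitor.get_obs(); Rm=Rot.from_rotvec(o['orientation']).as_matrix()
    d=Rm.T@(np.array(X)-o['tcp_pos']); print('shift tool mm',np.round(d*1000,1)); return d
E
python3 - <<'E'
from h import *
o=st(); print(o['orientation'],o['joints'])
for n in('scene','top','wrist'):
    c=grab(n,n+'0.png'); print(n,np.round(c['K'],1).tolist(),np.round(c['R'],3).tolist(),np.round(c['t'],3).tolist(), 'pos',-np.array(c['R']).T@c['t'])
E
```

```text
t 0.0 tcp [0.2139 0.6396 0.2303] grip 0.0855 F [ 0.2 -0.6  1.1]
R [[-0.948, 0.317, -0.0], [0.317, 0.948, -0.002], [-0.0, -0.002, -1.0]]
[-5.04706178e-01 -3.10062602e+00  2.89133583e-03] [-1.35611397  0.47782554  0.02232369  1.5564677  -0.01148889  1.1092749
 -0.08307904]
scene [[479.1, 0.0, 289.4], [0.0, 479.1, 208.6], [0.0, 0.0, 1.0]] [[0.879, -0.477, 0.002], [-0.368, -0.68, -0.635], [0.304, 0.557, -0.773]] [-0.435, 0.266, 1.087] pos [ 0.14952779 -0.63201411  1.00923375]
top [[503.4, 0.0, 275.3], [0.0, 503.4, 205.5], [0.0, 0.0, 1.0]] [[-0.03, -0.999, -0.019], [-0.982, 0.033, -0.188], [0.188, 0.013, -0.982]] [0.051, 0.503, 1.32] pos [0.24626274 0.01768238 1.3912449 ]
wrist [[353.8, 0.0, 282.4], [0.0, 353.8, 215.7], [0.0, 0.0, 1.0]] [[0.319, 0.948, -0.001], [0.914, -0.307, 0.265], [0.251, -0.085, -0.964]] [-0.674, -0.034, 0.378] pos [0.15133831 0.66020598 0.37267287]
```

View pics/top0.png

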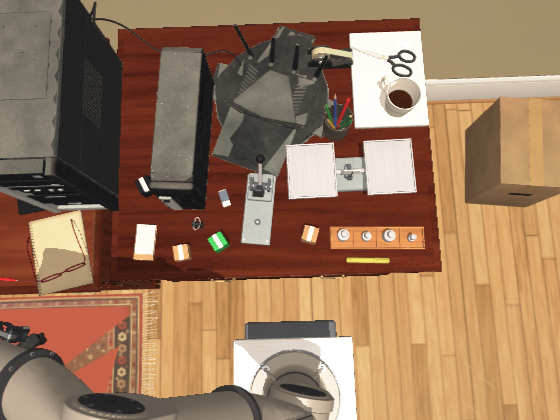

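View pics/scene0.png

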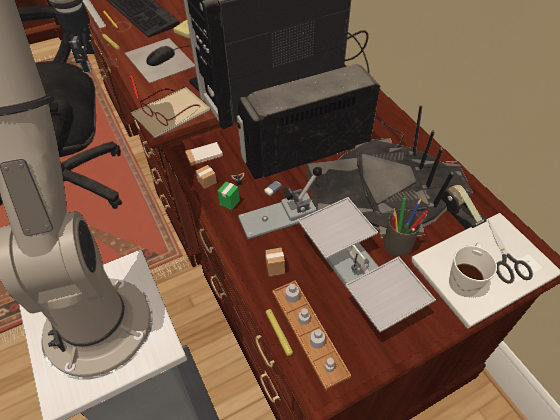

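View pics/wrist0.png

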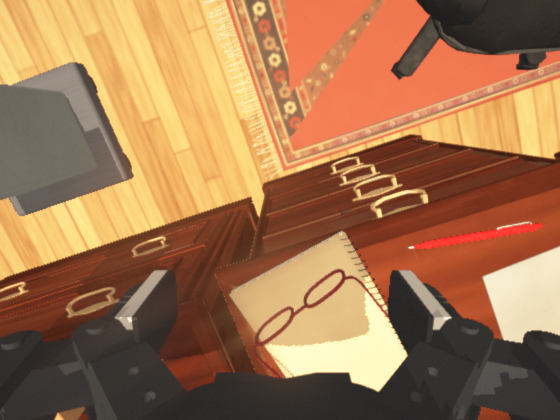

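```bash
python3 - <<'E'
from h import *
crop('top0.png','t0a.png',(120,160,280,280),5)
crop('top0.png','t0b.png',(230,130,430,280),4)
crop('scene0.png','s0a.png',(170,130,330,270),5)
crop('scene0.png','s0b.png',(240,180,440,390),2.8)
E
```

```text
(no output)
```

View pics/t0a.png

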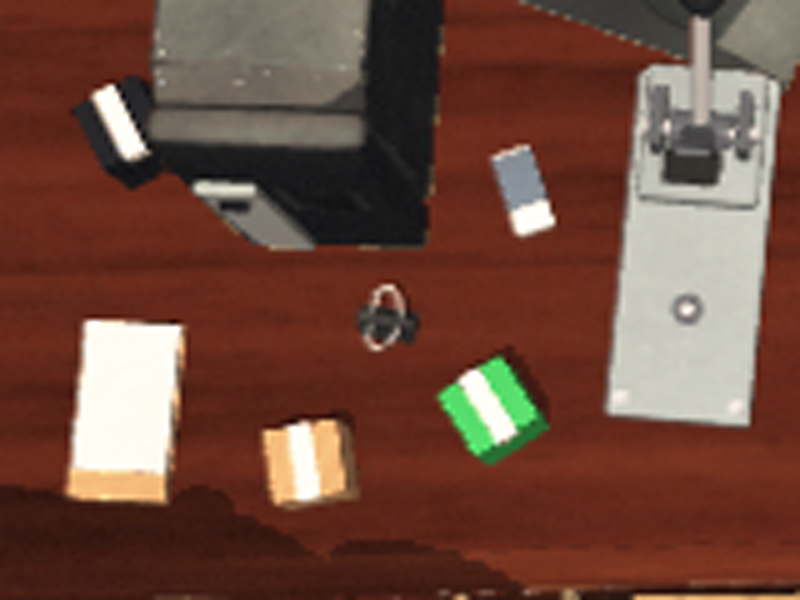

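View pics/t0b.png

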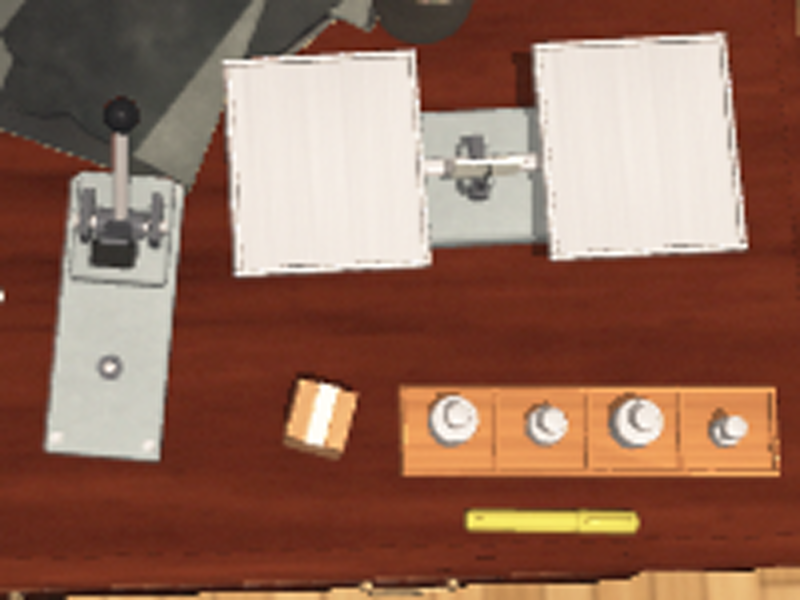

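View pics/s0a.png

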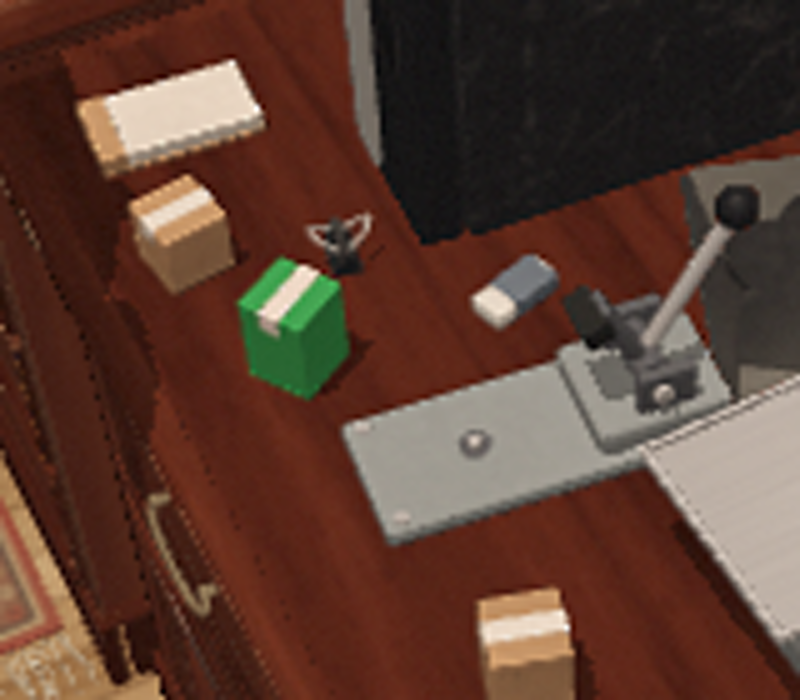

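View pics/s0b.png

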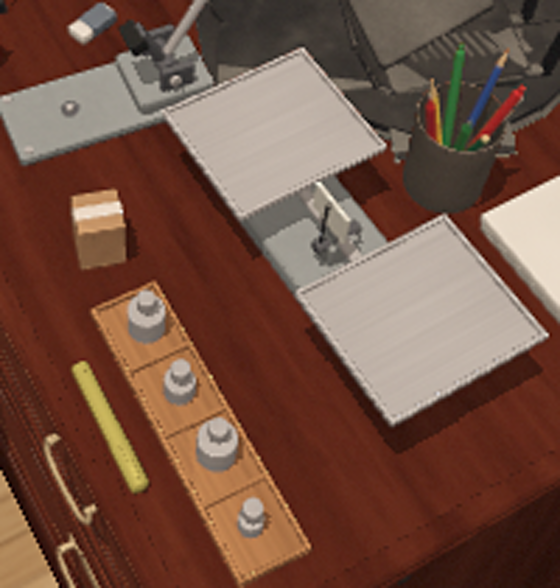

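```bash
cat >> h.py <<'E'
def tri(c1,p1,c2,p2):
    A=[];b=[]
    for c,p in((c1,p1),(c2,p2)):
        K,R,t=map(np.array,(c['K'],c['R'],c['t'])); P=K@np.c_[R,t]
        for k in(0,1): r=P[k]-p[k]*P[2]; A.append(r[:3]); b.append(-r[3])
    x=np.linalg.lstsq(np.array(A),np.array(b),rcond=None)
    return x[0]
def box(X,yaw,sx,sy,h):
    # X: base centre
    c,s=np.cos(yaw),np.sin(yaw); out=[]
    for z in(0,h):
        for a,b in((1,1),(-1,1),(-1,-1),(1,-1)):
            out.append([X[0]+c*a*sx/2-s*b*sy/2,X[1]+s*a*sx/2+c*b*sy/2,X[2]+z])
    return out
def wire(fn,out,cal,boxes,cr,s):
    im=cv2.imread('pics/raw_'+fn)[cr[1]:cr[3],cr[0]:cr[2]]; im=cv2.resize(im,None,fx=s,fy=s,interpolation=cv2.INTER_CUBIC)
    for B in boxes:
        p=[((w2px(cal,x)-[cr[0],cr[1]]+.5)*s).astype(int) for x in B]
        for i in range(4):
            for a,b in((i,(i+1)%4),(4+i,4+(i+1)%4),(i,i+4)): cv2.line(im,tuple(map(int,p[a])),tuple(map(int,p[b])),(255,0,255) if a>3 or b>3 else (0,255,255),1)
    cv2.imwrite('pics/'+out,im)
E
python3 - <<'E'
from h import *
T=viewer.calibration('top');S=viewer.calibration('scene')
def t(u,v,ox=120,oy=160,s=5):return ((u)/s-.5+ox,(v)/s-.5+oy)
tb=lambda u,v:t(u,v,230,130,4)
sa=lambda u,v:t(u,v,170,130,5)
sb=lambda u,v:t(u,v,240,180,2.8)
print('rightcarton top ctr',tri(T,tb(322,411),S,sb(98,206)))
print('left carton',tri(T,t(307,461),S,sa(179,207)))
print('pad',tri(T,t(127,405),S,sa(172,112)))
print('pinhole',[px2w(T,*t(688,309),.017),px2w(S,*sa(476,443),.017)])
print('ball',tri(T,t(701,3),S,sa(737,206)), tri(T,tb(121,115),S,sa(737,206)))
print('leftpan',tri(T,tb(329,163),S,sb(273,133)), 'right', tri(T,tb(640,145),S,sb(422,320)))
for n,u,w in(('200a',(457,411),(147,299)),('100',(548,416),(180,368)),('200b',(640,411),(220,429)),('50',(735,424),(252,505))):
    print(n,tri(T,tb(*u),S,sb(*w)))
tr=[px2w(T,*tb(*p),.01) for p in((401,387),(776,387),(779,473),(403,475))]; print('tray',np.round(tr,3).tolist())
for n,pp in(('bed',((640,67),(779,75),(749,425),(607,414))),):
    print(n,np.round([px2w(T,*t(*p),.012) for p in pp],3).tolist())
E
```

```text
rightcarton top ctr [ 0.42537746 -0.05455828  0.06511894]
left carton [0.38725478 0.29235138 0.04643101]
pad [0.4233792  0.3994953  0.01276963]
pinhole [array([0.46737517, 0.08748341, 0.017     ]), array([0.46741494, 0.08570121, 0.017     ])]
ball [0.60897576 0.07024717 0.13991802] [0.61195891 0.07066012 0.13912588]
leftpan [ 0.59182391 -0.06587383  0.07606347] right [ 0.59854713 -0.27626888  0.0713661 ]
200a [ 0.42382453 -0.14548756  0.04979399]
100 [ 0.4198118  -0.20772569  0.03932204]
200b [ 0.42055695 -0.26888292  0.04289429]
50 [ 0.41018669 -0.33177933  0.04294432]
tray [[0.448, -0.113, 0.01], [0.44, -0.371, 0.01], [0.38, -0.368, 0.01], [0.387, -0.111, 0.01]]
bed [[0.608, 0.112, 0.012], [0.6, 0.033, 0.012], [0.403, 0.056, 0.012], [0.411, 0.134, 0.012]]
```

```bash
python3 - <<'E'
from h import *
T=viewer.calibration('top');S=viewer.calibration('scene')
d=np.deg2rad
tall=box((.425,-.0545,0),d(-12),.04,.04,.058); mid=box((.387,.2923,0),d(6),.04,.04,.042)
pad=box((.4235,.3995,0),d(0),.1,.054,.014)
bed=box((.467-.001*.99,.0865+.001*.11,0),d(-6.5),.118,.08,.012)
lp=box((.592,-.066,.076),d(1.8),.15,.13,.004); rp=box((.5985,-.276,.076),d(1.8),.15,.13,.004)
tray=box((.414,-.2405,0),d(1.7),.062,.258,.01)
L=[tall,mid,pad,bed,lp,rp,tray]
wire('top0.png','w1.png',T,L,(120,160,280,280),5)
wire('top0.png','w2.png',T,L,(230,130,430,280),4)
wire('scene0.png','w3.png',S,L,(170,130,330,270),5)
wire('scene0.png','w4.png',S,L,(240,180,440,390),2.8)
E
```

```text
(no output)
```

View pics/w1.png

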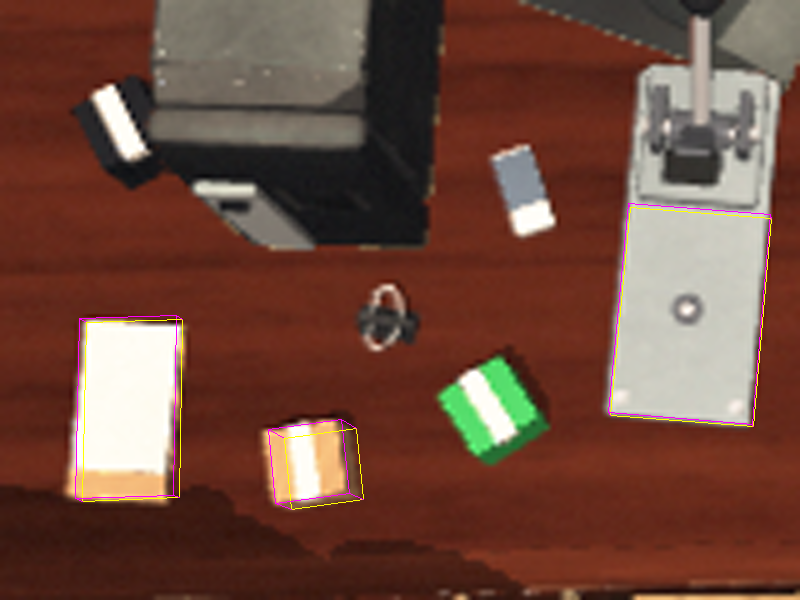

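View pics/w2.png

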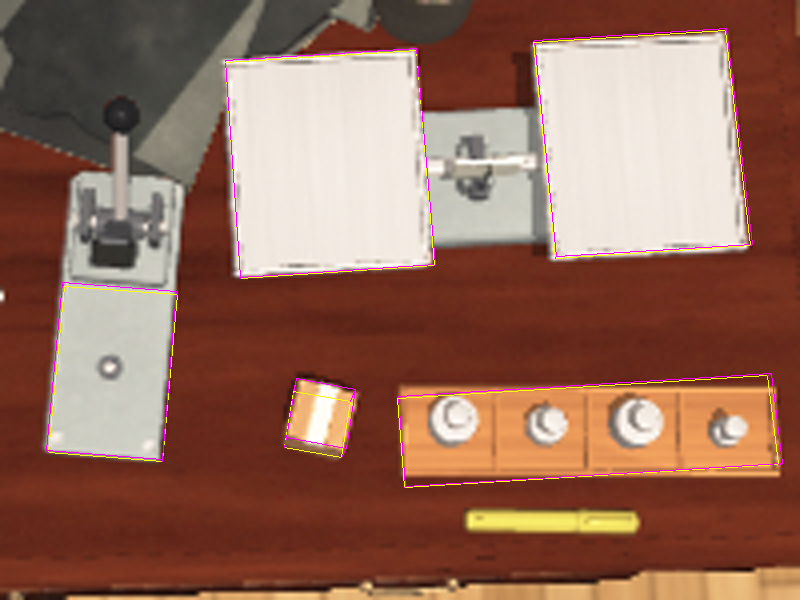

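View pics/w3.png

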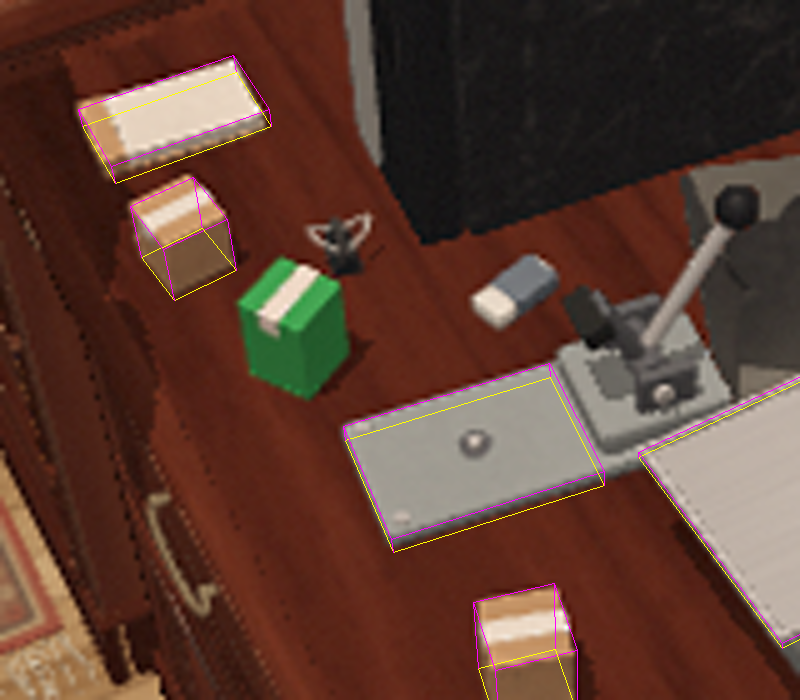

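View pics/w4.png

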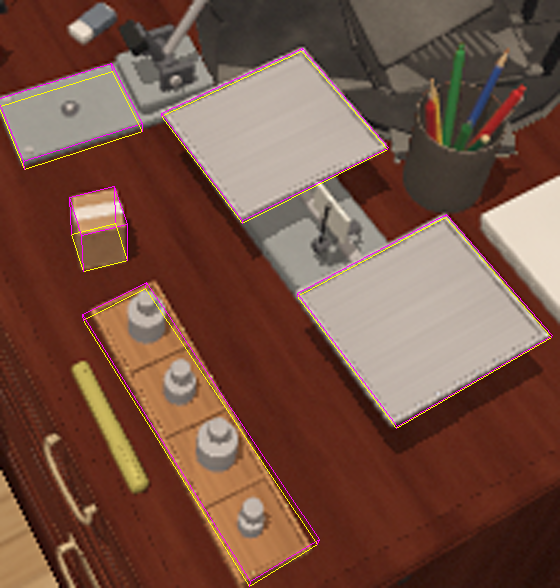

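```bash
cat >> h.py <<'E'
import json,math
def plan(X,a=None,jaw=0,vmax=.045,wmax=9.5):
    "rows (tool axes) from the present pose to TCP X, pointing down, tool x at world yaw a deg"
    o=monitor.get_obs(); R0=Rot.from_rotvec(o['orientation']); p=np.array(o['tcp_pos'])
    a0=math.degrees(math.atan2(R0.as_matrix()[1,0],R0.as_matrix()[0,0]))
    if a is None:a=a0
    Rt=Rot.from_euler('z',a,degrees=True)*Rot.from_euler('x',180,degrees=True)
    w=(R0.inv()*Rt).as_rotvec(degrees=True); D=np.array(X)-p
    n=max(1,math.ceil(np.linalg.norm(D)/vmax),math.ceil(np.linalg.norm(w)/wmax))
    print('a0',round(a0,1),'n',n,'w',np.round(w,1),'D mm',np.round(D*1000,1)); rows=[]
    for i in range(n):
        Ri=R0*Rot.from_rotvec(w*i/n,degrees=True)
        rows.append({'linear':[round(float(x),4) for x in Ri.inv().apply(D/n)],'dr':[round(float(x),1) for x in w/n],'jaw':jaw})
    for k in range(0,n,8): print(json.dumps(rows[k:k+8]))
E
python3 - <<'E'
from h import *
plan((.387,.293,.16),96)
E
```

```text
a0 161.5 n 9 w [-0.1  0.1 65.5] D mm [ 173.  -346.7  -70.5]
[{"linear": [-0.0304, -0.0304, 0.0079], "dr": [-0.0, 0.0, 7.3], "jaw": 0}, {"linear": [-0.0341, -0.0263, 0.0079], "dr": [-0.0, 0.0, 7.3], "jaw": 0}, {"linear": [-0.0371, -0.0218, 0.0079], "dr": [-0.0, 0.0, 7.3], "jaw": 0}, {"linear": [-0.0396, -0.0169, 0.0079], "dr": [-0.0, 0.0, 7.3], "jaw": 0}, {"linear": [-0.0414, -0.0118, 0.0079], "dr": [-0.0, 0.0, 7.3], "jaw": 0}, {"linear": [-0.0426, -0.0064, 0.0079], "dr": [-0.0, 0.0, 7.3], "jaw": 0}, {"linear": [-0.043, -0.001, 0.0078], "dr": [-0.0, 0.0, 7.3], "jaw": 0}, {"linear": [-0.0428, 0.0045, 0.0078], "dr": [-0.0, 0.0, 7.3], "jaw": 0}]
[{"linear": [-0.0419, 0.0099, 0.0078], "dr": [-0.0, 0.0, 7.3], "jaw": 0}]
```

Request:
drive_tool(
  commands=[
    {"linear":[-0.03,-0.03,0.008],"dr":[0,0,7.3],"jaw":0},
    {"linear":[-0.034,-0.026,0.008],"dr":[0,0,7.3],"jaw":0},
    {"linear":[-0.037,-0.022,0.008],"dr":[0,0,7.3],"jaw":0},
    {"linear":[-0.04,-0.017,0.008],"dr":[0,0,7.3],"jaw":0},
    {"linear":[-0.041,-0.012,0.008],"dr":[0,0,7.3],"jaw":0},
    {"linear":[-0.043,-0.006,0.008],"dr":[0,0,7.3],"jaw":0},
    {"linear":[-0.043,-0.001,0.008],"dr":[0,0,7.3],"jaw":0},
    {"linear":[0,0,0],"dr":[0,0,0],"jaw":0},
  ],
)

```text
clock: 1.15
tcp_pos: [0.3473, 0.3596, 0.1708]
orientation: [-1.83, -2.553, 0.007]
contact_force: [-0.6, 0.3, 0.8]
grip_width: 0.0854
```

```bash
python3 - <<'E'
from h import *
o=st(); print(np.round(o['joints'],2))
plan((.387,.293,.16),96)
c=grab('wrist','wr1.png')
E
```

```text
t 1.15 tcp [0.3473 0.3596 0.1708] grip 0.0854 F [-0.6  0.3  0.8]
R [[-0.321, 0.947, -0.003], [0.947, 0.321, -0.003], [-0.002, -0.004, -1.0]]
[-1.16  0.27  0.28  2.04 -0.1   0.85 -0.5 ]
a0 108.8 n 2 w [-0.2  0.1 12.8] D mm [ 39.7 -66.6 -10.8]
[{"linear": [-0.0379, 0.0081, 0.0055], "dr": [-0.1, 0.1, 6.4], "jaw": 0}, {"linear": [-0.0368, 0.0122, 0.0054], "dr": [-0.1, 0.1, 6.4], "jaw": 0}]
```

View pics/wr1.png

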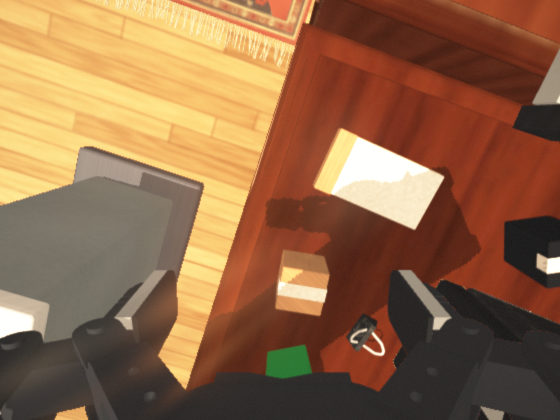

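Request:
drive_tool(
  commands=[
    {"linear":[-0.038,0.008,0.01],"dr":[-0.1,0.1,6.4],"jaw":0},
    {"linear":[-0.037,0.012,0.03],"dr":[-0.1,0.1,6.4],"jaw":0},
    {"linear":[0,0,0],"dr":[0,0,0],"jaw":0},
  ],
)

```text
clock: 1.58
tcp_pos: [0.3864, 0.2986, 0.131]
orientation: [-2.094, -2.338, -0.009]
contact_force: [-0.2, -0.4, 0.6]
grip_width: 0.0853
```

```bash
python3 - <<'E'
from h import *
st()
c=grab('wrist','wr2.png')
wire('wr2.png','wr2w.png',c,[box((.387,.2923,0),np.deg2rad(6),.04,.04,.042)],(0,0,560,420),1)
plan((.387,.293,.008),96)
E
```

```text
t 1.57 tcp [0.3864 0.2986 0.131 ] grip 0.0853 F [-0.2 -0.4  0.6]
R [[-0.11, 0.994, 0.002], [0.994, 0.11, 0.007], [0.006, 0.002, -1.0]]
a0 96.5 n 3 w [ 0.2 -0.5  0.5] D mm [   0.6   -8.1 -124.1]
[{"linear": [-0.0031, -0.0003, 0.0413], "dr": [0.1, -0.2, 0.2], "jaw": 0}, {"linear": [-0.0029, -0.0002, 0.0413], "dr": [0.1, -0.2, 0.2], "jaw": 0}, {"linear": [-0.0028, -0.0002, 0.0414], "dr": [0.1, -0.2, 0.2], "jaw": 0}]
```

View pics/wr2w.png

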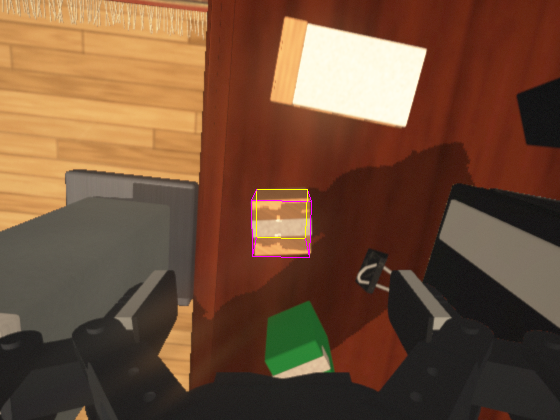

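Request:
drive_tool(
  commands=[
    {"linear":[-0.003,0,0.045],"dr":[0.1,-0.2,0.2],"jaw":0},
    {"linear":[-0.003,0,0.045],"dr":[0.1,-0.2,0.2],"jaw":0},
    {"linear":[-0.002,0,0.035],"dr":[0,-0.1,0],"jaw":0},
    {"linear":[0,0,0],"dr":[0,0,0],"jaw":0.3},
    {"linear":[0,0,0],"dr":[0,0,0],"jaw":1},
    {"linear":[0,0,0],"dr":[0,0,0],"jaw":1},
    {"linear":[0,0,0],"dr":[0,0,0],"jaw":1},
    {"linear":[0,0,0],"dr":[0,0,0],"jaw":1},
  ],
  force=30,
)

```text
clock: 2.62
tcp_pos: [0.389, 0.3109, 0.0114]
orientation: [-2.072, -2.354, -0.03]
contact_force: [0.0, 0.1, -1.3]
grip_width: 0.0394
```

```bash
python3 - <<'E'
from h import *
o=st(); print(np.round(o['joints'],2))
E
```

```text
t 2.62 tcp [0.389  0.3109 0.0114] grip 0.0394 F [ 0.   0.1 -1.3]
R [[-0.127, 0.992, 0.009], [0.992, 0.127, 0.018], [0.017, 0.011, -1.0]]
[-0.98  0.53  0.23  2.15 -0.28  0.46 -0.41]
```

Request:
drive_tool(
  commands=[
    {"linear":[0,0,0],"dr":[0,0,0],"jaw":0.4},
    {"linear":[0,0,0],"dr":[0,0,0],"jaw":0.3},
    {"linear":[-0.01,0,0.002],"dr":[0.5,-0.5,0],"jaw":0.3},
    {"linear":[-0.008,0,0.002],"dr":[0.4,-0.3,0],"jaw":0.3},
    {"linear":[0,0,0],"dr":[0,0,0],"jaw":0.3},
  ],
  force=30,
)

```text
clock: 3.25
tcp_pos: [0.392, 0.2913, 0.0074]
orientation: [-2.074, -2.353, 0.004]
contact_force: [1.0, 0.6, 0.5]
grip_width: 0.0595
```

```bash
python3 - <<'E'
from h import *
o=st(); print(np.round(o['joints'],2))
plan((.387,.293,.008),96)
c=grab('top','tp1.png',(120,160,280,280),5)
E
```

```text
t 3.25 tcp [0.392  0.2913 0.0074] grip 0.0595 F [1.  0.6 0.5]
R [[-0.126, 0.992, -0.006], [0.992, 0.126, 0.001], [0.002, -0.005, -1.0]]
[-0.95  0.54  0.23  2.16 -0.27  0.47 -0.38]
a0 97.2 n 1 w [-0.3 -0.1  1.2] D mm [-5.   1.7  0.6]
[{"linear": [0.0023, -0.0048, -0.0006], "dr": [-0.3, -0.1, 1.2], "jaw": 0}]
```

View pics/tp1.png

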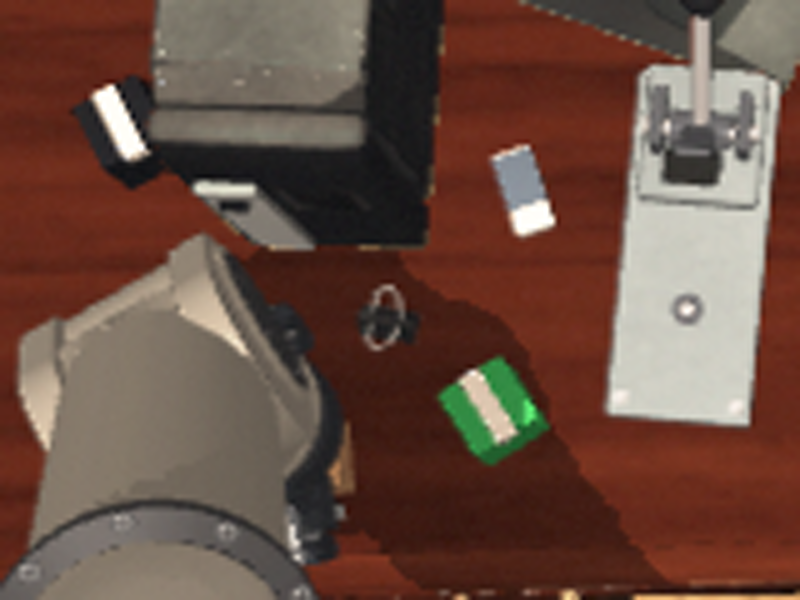

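Request:
drive_tool(
  commands=[
    {"linear":[0,0,0],"dr":[0,0,0],"jaw":1},
    {"linear":[0,0,0],"dr":[0,0,0],"jaw":1},
    {"linear":[0,0,0],"dr":[0,0,0],"jaw":1},
    {"linear":[0,0,0],"dr":[0,0,0],"jaw":1},
    {"linear":[0,0,-0.01],"dr":[0,0,0],"jaw":1},
    {"linear":[0,0,-0.03],"dr":[0,0,0],"jaw":1},
    {"linear":[0,0,-0.045],"dr":[0,0,0],"jaw":1},
    {"linear":[0,0,-0.045],"dr":[0,0,0],"jaw":1},
  ],
  force=35,
)

```text
clock: 4.3
tcp_pos: [0.3903, 0.2903, 0.1392]
orientation: [-2.072, -2.354, 0.016]
contact_force: [-0.8, 0.3, -1.5]
grip_width: 0.0396
```

```bash
python3 - <<'E'
from h import *
o=st(); print(np.round(o['joints'],2))
grab('wrist','wr3.png'); grab('scene','sc3.png',(150,100,430,310),2.8)
E
```

```text
t 4.3 tcp [0.3903 0.2903 0.1392] grip 0.0396 F [-0.8  0.3 -1.5]
R [[-0.127, 0.992, -0.011], [0.992, 0.127, -0.004], [-0.003, -0.011, -1.0]]
[-1.06  0.3   0.35  2.1  -0.15  0.78 -0.49]
```

View pics/sc3.png

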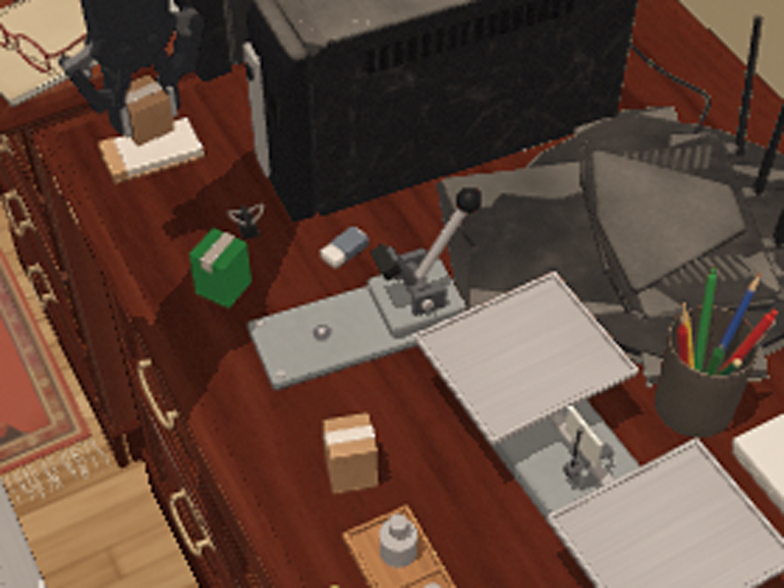

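View pics/wr3.png

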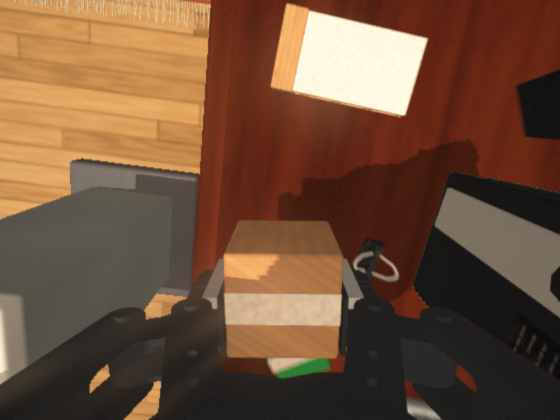

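```bash
python3 - <<'E'
from h import *
plan((.40,.12,.22),94,jaw=1)
E
```

```text
a0 97.3 n 5 w [-0.3 -0.2  3.3] D mm [   7.  -172.5   77.7]
[{"linear": [-0.0343, -0.0031, -0.0157], "dr": [-0.1, -0.0, 0.7], "jaw": 1}, {"linear": [-0.0344, -0.0027, -0.0156], "dr": [-0.1, -0.0, 0.7], "jaw": 1}, {"linear": [-0.0344, -0.0022, -0.0156], "dr": [-0.1, -0.0, 0.7], "jaw": 1}, {"linear": [-0.0345, -0.0018, -0.0156], "dr": [-0.1, -0.0, 0.7], "jaw": 1}, {"linear": [-0.0345, -0.0014, -0.0156], "dr": [-0.1, -0.0, 0.7], "jaw": 1}]
```

Request:
drive_tool(
  commands=[
    {"linear":[-0.03,0.002,-0.02],"dr":[0,0,0.7],"jaw":1},
    {"linear":[-0.034,0.004,-0.018],"dr":[0,0,0.7],"jaw":1},
    {"linear":[-0.034,0.008,-0.016],"dr":[0,0,0.7],"jaw":1},
    {"linear":[-0.034,0.01,-0.016],"dr":[0,0,0.7],"jaw":1},
    {"linear":[-0.034,0.01,-0.012],"dr":[0,0,0.7],"jaw":1},
    {"linear":[0,0,0],"dr":[0,0,0],"jaw":1},
  ],
)

```text
clock: 5.15
tcp_pos: [0.4432, 0.1259, 0.2248]
orientation: [-2.14, -2.29, 0.003]
contact_force: [-0.1, 0.8, -1.6]
grip_width: 0.0396
```

```bash
python3 - <<'E'
from h import *
o=st(); print(np.round(o['joints'],2))
plan((.594,-.035,.18),91.8,jaw=1)
E
```

```text
t 5.15 tcp [0.4432 0.1259 0.2248] grip 0.0396 F [-0.1  0.8 -1.6]
R [[-0.068, 0.998, -0.007], [0.998, 0.068, 0.004], [0.004, -0.006, -1.0]]
[-0.85  0.13  0.49  2.08 -0.08  0.96 -0.25]
a0 93.9 n 6 w [-0.4 -0.2  2.1] D mm [ 150.8 -160.9  -44.8]
[{"linear": [-0.0285, 0.0233, 0.0072], "dr": [-0.1, -0.0, 0.3], "jaw": 1}, {"linear": [-0.0283, 0.0235, 0.0072], "dr": [-0.1, -0.0, 0.3], "jaw": 1}, {"linear": [-0.0282, 0.0236, 0.0073], "dr": [-0.1, -0.0, 0.3], "jaw": 1}, {"linear": [-0.0281, 0.0238, 0.0073], "dr": [-0.1, -0.0, 0.3], "jaw": 1}, {"linear": [-0.0279, 0.024, 0.0074], "dr": [-0.1, -0.0, 0.3], "jaw": 1}, {"linear": [-0.0278, 0.0241, 0.0074], "dr": [-0.1, -0.0, 0.3], "jaw": 1}]
```

Request:
drive_tool(
  commands=[
    {"linear":[-0.0285,0.023,0],"dr":[0,0,0.4],"jaw":1},
    {"linear":[-0.0285,0.0235,0],"dr":[0,0,0.4],"jaw":1},
    {"linear":[-0.028,0.0235,0],"dr":[0,0,0.4],"jaw":1},
    {"linear":[-0.028,0.024,0.01],"dr":[0,0,0.4],"jaw":1},
    {"linear":[-0.028,0.024,0.015],"dr":[0,0,0.3],"jaw":1},
    {"linear":[-0.028,0.024,0.02],"dr":[0,0,0.2],"jaw":1},
    {"linear":[0,0,0],"dr":[0,0,0],"jaw":1},
  ],
)

```text
clock: 6.02
tcp_pos: [0.5939, -0.031, 0.17]
orientation: [-2.163, -2.257, 0.01]
contact_force: [-1.3, -0.1, -2.3]
grip_width: 0.0396
```

```bash
python3 - <<'E'
from h import *
o=st(); print(np.round(o['joints'],2))
plan((.594,-.035,.088),91.8,jaw=1)
E
```

```text
t 6.03 tcp [ 0.5939 -0.031   0.17  ] grip 0.0396 F [-1.3 -0.1 -2.3]
R [[-0.042, 0.999, -0.016], [0.999, 0.042, 0.006], [0.007, -0.015, -1.0]]
[-0.46  0.46  0.55  1.83 -0.3   0.95  0.26]
a0 92.4 n 2 w [-0.9 -0.4  0.6] D mm [  0.1  -4.  -82. ]
[{"linear": [-0.0023, 0.0006, 0.041], "dr": [-0.4, -0.2, 0.3], "jaw": 1}, {"linear": [-0.0021, 0.0003, 0.041], "dr": [-0.4, -0.2, 0.3], "jaw": 1}]
```

Request:
drive_tool(
  commands=[
    {"linear":[-0.002,0,0.03],"dr":[-0.5,-0.2,0.2],"jaw":1},
    {"linear":[-0.002,0,0.03],"dr":[-0.4,-0.2,0.2],"jaw":1},
    {"linear":[0,0,0.016],"dr":[0,0,0.2],"jaw":1},
    {"linear":[0,0,0.004],"dr":[0,0,0],"jaw":1},
    {"linear":[0,0,0],"dr":[0,0,0],"jaw":1},
  ],
)

```text
clock: 6.65
tcp_pos: [0.5921, -0.0281, 0.0874]
orientation: [-2.177, -2.26, -0.002]
contact_force: [-0.6, -1.9, -1.1]
grip_width: 0.0398
```

```bash
python3 - <<'E'
from h import *
o=st()
plan((.594,-.035,.084),91.8,jaw=1)
grab('scene','sc4.png',(250,130,450,340),2.8)
E
```

```text
t 6.65 tcp [ 0.5921 -0.0281  0.0874] grip 0.0398 F [-0.6 -1.9 -1.1]
R [[-0.038, 0.999, -0.002], [0.999, 0.038, 0.003], [0.003, -0.002, -1.0]]
a0 92.2 n 1 w [-0.1 -0.2  0.4] D mm [ 1.9 -6.9 -3.4]
[{"linear": [-0.007, 0.0016, 0.0034], "dr": [-0.1, -0.2, 0.4], "jaw": 1}]
```

View pics/sc4.png

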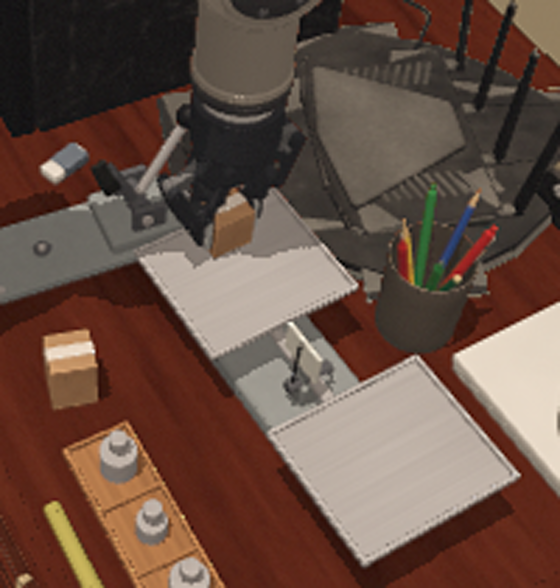

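Request:
drive_tool(
  commands=[
    {"linear":[-0.007,0.001,0],"dr":[0,0,0.4],"jaw":1},
    {"linear":[0,0,0.003],"dr":[0,0,0],"jaw":1},
    {"linear":[0,0,0],"dr":[0,0,0],"jaw":1},
  ],
)

```text
clock: 7.08
tcp_pos: [0.5952, -0.0357, 0.0865]
orientation: [-2.188, -2.253, -0.007]
contact_force: [0.2, -0.3, -1.5]
grip_width: 0.0394
```

```bash
python3 - <<'E'
from h import *
o=st()
plan((.594,-.035,.084),91.8,jaw=1)
E
```

```text
t 7.08 tcp [ 0.5952 -0.0357  0.0865] grip 0.0394 F [ 0.2 -0.3 -1.5]
R [[-0.03, 1.0, 0.003], [1.0, 0.03, 0.004], [0.004, 0.003, -1.0]]
a0 91.7 n 1 w [ 0.2 -0.2 -0.1] D mm [-1.2  0.7 -2.5]
[{"linear": [0.0007, -0.0012, 0.0025], "dr": [0.2, -0.2, -0.1], "jaw": 1}]
```

Lower in small steps, release and lift straight.

Request:
drive_tool(
  commands=[
    {"linear":[0,0,0.003],"dr":[0,0,0],"jaw":1},
    {"linear":[0,0,0.002],"dr":[0,0,0],"jaw":1},
    {"linear":[0,0,0],"dr":[0,0,0],"jaw":0.4},
    {"linear":[0,0,0],"dr":[0,0,0],"jaw":0.1},
    {"linear":[0,0,0],"dr":[0,0,0],"jaw":0},
    {"linear":[0,0,-0.02],"dr":[0,0,0],"jaw":0},
    {"linear":[0,0,-0.04],"dr":[0,0,0],"jaw":0},
    {"linear":[0,0,-0.045],"dr":[0,0,0],"jaw":0},
  ],
)

```text
clock: 8.07
tcp_pos: [0.5936, -0.0361, 0.189]
orientation: [-2.186, -2.251, -0.002]
contact_force: [0.1, 0.4, -0.5]
grip_width: 0.0853
```

```bash
python3 - <<'E'
from h import *
o=st()
grab('scene','sc5.png',(250,130,450,340),2.8)
plan((.44,-.054,.20),85)
E
```

```text
t 8.07 tcp [ 0.5936 -0.0361  0.189 ] grip 0.0853 F [ 0.1  0.4 -0.5]
R [[-0.029, 1.0, -0.002], [1.0, 0.029, 0.003], [0.003, -0.002, -1.0]]
a0 91.6 n 4 w [ 0.4 -0.3  6.6] D mm [-157.2  -17.     4.5]
[{"linear": [-0.0031, -0.0394, -0.0014], "dr": [0.1, -0.1, 1.7], "jaw": 0}, {"linear": [-0.0043, -0.0393, -0.0014], "dr": [0.1, -0.1, 1.7], "jaw": 0}, {"linear": [-0.0054, -0.0391, -0.0013], "dr": [0.1, -0.1, 1.7], "jaw": 0}, {"linear": [-0.0065, -0.039, -0.0012], "dr": [0.1, -0.1, 1.7], "jaw": 0}]
```

View pics/sc5.png

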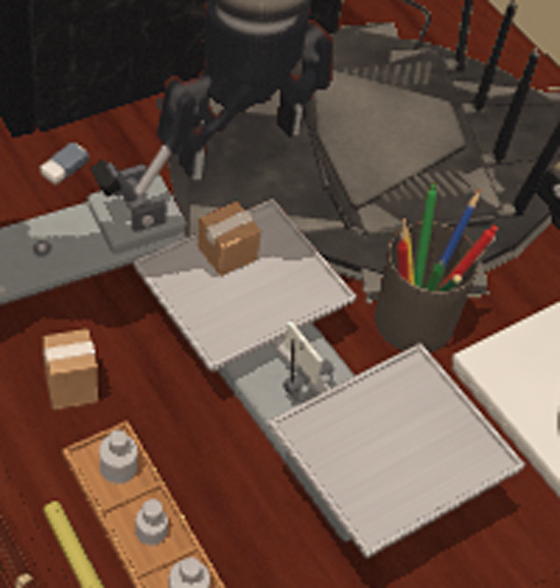

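Request:
drive_tool(
  commands=[
    {"linear":[-0.004,-0.039,-0.005],"dr":[0,0,2.7],"jaw":0},
    {"linear":[-0.005,-0.039,-0.004],"dr":[0,0,2.7],"jaw":0},
    {"linear":[-0.007,-0.039,0],"dr":[0,0,2.7],"jaw":0},
    {"linear":[-0.008,-0.039,0],"dr":[0,0,2.7],"jaw":0},
    {"linear":[0,0,0],"dr":[0,0,0],"jaw":0},
    {"linear":[0,0,0],"dr":[0,0,0],"jaw":0},
  ],
)

```text
clock: 8.88
tcp_pos: [0.4398, -0.0555, 0.2108]
orientation: [2.394, 2.023, 0.036]
contact_force: [0.2, 0.2, -0.5]
grip_width: 0.0853
```

```bash
python3 - <<'E'
from h import *
o=st();print(np.round(o['joints'],2))
c=grab('wrist','wr6.png')
wire('wr6.png','wr6w.png',c,[box((.425,-.0545,0),np.deg2rad(-12),.04,.04,.058)],(0,0,560,420),1)
plan((.427,-.0545,.10),78)
E
```

```text
t 8.88 tcp [ 0.4398 -0.0555  0.2108] grip 0.0853 F [ 0.2  0.2 -0.5]
R [[0.167, 0.986, 0.022], [0.986, -0.167, 0.009], [0.013, 0.02, -1.0]]
[-0.63  0.1   0.68  2.15 -0.1   0.89 -0.06]
a0 80.4 n 3 w [ 1.1 -0.7  2.4] D mm [ -12.7    1.2 -110.6]
[{"linear": [-0.0008, -0.005, 0.0368], "dr": [0.4, -0.2, 0.8], "jaw": 0}, {"linear": [-0.0007, -0.0047, 0.0368], "dr": [0.4, -0.2, 0.8], "jaw": 0}, {"linear": [-0.0006, -0.0045, 0.0369], "dr": [0.4, -0.2, 0.8], "jaw": 0}]
```

View pics/wr6w.png

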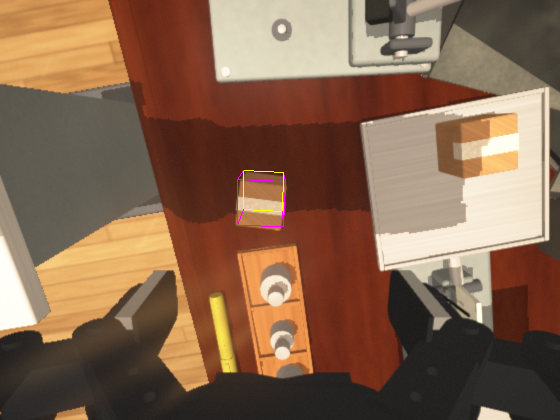

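Request:
drive_tool(
  commands=[
    {"linear":[0,-0.005,0.035],"dr":[0.4,-0.2,0.8],"jaw":0},
    {"linear":[0,-0.005,0.035],"dr":[0.4,-0.2,0.8],"jaw":0},
    {"linear":[0,-0.003,0.03],"dr":[0.3,-0.2,0.8],"jaw":0},
    {"linear":[0,0,0],"dr":[0,0,0],"jaw":0},
  ],
)

```text
clock: 9.43
tcp_pos: [0.4345, -0.0526, 0.1095]
orientation: [2.438, 1.976, 0.008]
contact_force: [-0.5, -0.2, -0.6]
grip_width: 0.0856
```

```bash
python3 - <<'E'
from h import *
o=st();print(np.round(o['joints'],2))
plan((.427,-.0545,.024),78)
E
```

```text
t 9.43 tcp [ 0.4345 -0.0526  0.1095] grip 0.0856 F [-0.5 -0.2 -0.6]
R [[0.207, 0.978, 0.006], [0.978, -0.207, 0.0], [0.002, 0.006, -1.0]]
[-0.55  0.31  0.62  2.25 -0.29  0.66  0.08]
a0 78.0 n 2 w [ 0.3 -0.1  0. ] D mm [ -7.5  -1.9 -85.5]
[{"linear": [-0.0018, -0.0037, 0.0427], "dr": [0.2, -0.1, 0.0], "jaw": 0}, {"linear": [-0.0017, -0.0036, 0.0427], "dr": [0.2, -0.1, 0.0], "jaw": 0}]
```

Request:
drive_tool(
  commands=[
    {"linear":[-0.002,-0.004,0.025],"dr":[0.2,0,0],"jaw":0},
    {"linear":[-0.002,-0.004,0.025],"dr":[0.1,0,0],"jaw":0},
    {"linear":[-0.001,-0.002,0.025],"dr":[0,0,0],"jaw":0},
    {"linear":[0,0,0],"dr":[0,0,0],"jaw":0},
  ],
)

```text
clock: 9.93
tcp_pos: [0.4316, -0.0555, 0.0368]
orientation: [2.434, 1.978, 0.014]
contact_force: [-0.1, -0.0, -0.4]
grip_width: 0.0852
```

```bash
python3 - <<'E'
from h import *
o=st();print(np.round(o['joints'],2))
plan((.427,-.0545,.024),78)
E
```

```text
t 9.93 tcp [ 0.4316 -0.0555  0.0368] grip 0.0852 F [-0.1 -0.  -0.4]
R [[0.204, 0.979, 0.01], [0.979, -0.205, 0.002], [0.004, 0.01, -1.0]]
[-0.41  0.45  0.48  2.29 -0.46  0.48  0.23]
a0 78.2 n 1 w [ 0.5 -0.2  0.2] D mm [ -4.6   1.  -12.8]
[{"linear": [-0.0, -0.0049, 0.0128], "dr": [0.5, -0.2, 0.2], "jaw": 0}]
```

Request:
drive_tool(
  commands=[
    {"linear":[0,-0.004,0.012],"dr":[0.5,-0.2,0.2],"jaw":0},
    {"linear":[0,0,0],"dr":[0,0,0],"jaw":0.3},
    {"linear":[0,0,0],"dr":[0,0,0],"jaw":1},
    {"linear":[0,0,0],"dr":[0,0,0],"jaw":1},
    {"linear":[0,0,0],"dr":[0,0,0],"jaw":1},
    {"linear":[0,0,0],"dr":[0,0,0],"jaw":1},
  ],
)

```text
clock: 10.68
tcp_pos: [0.4307, -0.0542, 0.0273]
orientation: [2.439, 1.976, 0.008]
contact_force: [-0.6, -0.2, -2.8]
grip_width: 0.0394
```

```bash
python3 - <<'E'
from h import *
o=st();print(np.round(o['joints'],2))
E
```

```text
t 10.68 tcp [ 0.4307 -0.0542  0.0273] grip 0.0394 F [-0.6 -0.2 -2.8]
R [[0.207, 0.978, 0.006], [0.978, -0.207, 0.001], [0.002, 0.005, -1.0]]
[-0.4   0.47  0.47  2.29 -0.48  0.46  0.25]
```

Request:
drive_tool(
  commands=[
    {"linear":[0,0,-0.01],"dr":[0,0,0],"jaw":1},
    {"linear":[0,0,-0.03],"dr":[0,0,0],"jaw":1},
    {"linear":[0,0,-0.04],"dr":[0,0,0],"jaw":1},
    {"linear":[0,0,-0.045],"dr":[0,0,0],"jaw":1},
    {"linear":[0,0,-0.04],"dr":[0,0,0],"jaw":1},
    {"linear":[0,0,0],"dr":[0,0,0],"jaw":1},
  ],
)

```text
clock: 11.42
tcp_pos: [0.4289, -0.0553, 0.1989]
orientation: [2.442, 1.974, 0.007]
contact_force: [0.2, 0.5, -2.2]
grip_width: 0.0397
```

```bash
python3 - <<'E'
from h import *
o=st();print(np.round(o['joints'],2))
plan((.594,-.098,.18),91.8,jaw=1)
E
```

```text
t 11.43 tcp [ 0.4289 -0.0553  0.1989] grip 0.0397 F [ 0.2  0.5 -2.2]
R [[0.209, 0.978, 0.004], [0.978, -0.209, 0.002], [0.003, 0.004, -1.0]]
[-0.7   0.12  0.75  2.18 -0.11  0.87 -0.09]
a0 77.9 n 4 w [  0.2  -0.1 -13.9] D mm [165.1 -42.7 -18.9]
[{"linear": [-0.0018, 0.0426, 0.0049], "dr": [0.1, -0.0, -3.5], "jaw": 1}, {"linear": [-0.0044, 0.0424, 0.0048], "dr": [0.1, -0.0, -3.5], "jaw": 1}, {"linear": [-0.0069, 0.0421, 0.0048], "dr": [0.1, -0.0, -3.5], "jaw": 1}, {"linear": [-0.0095, 0.0416, 0.0048], "dr": [0.1, -0.0, -3.5], "jaw": 1}]
```

Request:
drive_tool(
  commands=[
    {"linear":[-0.002,0.042,0],"dr":[0,0,-3.5],"jaw":1},
    {"linear":[-0.0045,0.042,0],"dr":[0,0,-3.5],"jaw":1},
    {"linear":[-0.007,0.042,0.004],"dr":[0,0,-3.5],"jaw":1},
    {"linear":[-0.0095,0.0415,0.01],"dr":[0,0,-3.5],"jaw":1},
    {"linear":[0,0,0],"dr":[0,0,0],"jaw":1},
    {"linear":[0,0,0],"dr":[0,0,0],"jaw":1},
  ],
)

```text
clock: 12.18
tcp_pos: [0.5916, -0.0969, 0.1761]
orientation: [-2.166, -2.262, 0.003]
contact_force: [-0.4, 0.1, -2.8]
grip_width: 0.0397
```

```bash
python3 - <<'E'
from h import *
o=st();print(np.round(o['joints'],2))
plan((.594,-.098,.115),91.8,jaw=1)
E
```

```text
t 12.18 tcp [ 0.5916 -0.0969  0.1761] grip 0.0397 F [-0.4  0.1 -2.8]
R [[-0.043, 0.999, -0.009], [0.999, 0.043, 0.006], [0.006, -0.008, -1.0]]
[-0.42  0.48  0.65  1.82 -0.35  0.96  0.42]
a0 92.5 n 2 w [-0.5 -0.3  0.7] D mm [  2.4  -1.1 -61.1]
[{"linear": [-0.0008, 0.0014, 0.0305], "dr": [-0.2, -0.2, 0.3], "jaw": 1}, {"linear": [-0.0007, 0.0013, 0.0305], "dr": [-0.2, -0.2, 0.3], "jaw": 1}]
```

Request:
drive_tool(
  commands=[
    {"linear":[-0.003,0.001,0.025],"dr":[-0.2,-0.2,0.3],"jaw":1},
    {"linear":[-0.003,0.001,0.025],"dr":[-0.2,-0.2,0.3],"jaw":1},
    {"linear":[-0.001,0,0.015],"dr":[0,0,0],"jaw":1},
    {"linear":[0,0,0.01],"dr":[0,0,0],"jaw":1},
    {"linear":[0,0,0],"dr":[0,0,0],"jaw":1},
  ],
)

```text
clock: 12.8
tcp_pos: [0.5897, -0.1022, 0.0988]
orientation: [-2.184, -2.254, 0.002]
contact_force: [-0.4, -0.4, -2.5]
grip_width: 0.0396
```

```bash
python3 - <<'E'
from h import *
o=st();print(np.round(o['joints'],2))
plan((.594,-.098,.0885),91.8,jaw=1)
grab('scene','sc7.png',(250,130,450,340),2.8)
E
```

```text
t 12.8 tcp [ 0.5897 -0.1022  0.0988] grip 0.0396 F [-0.4 -0.4 -2.5]
R [[-0.032, 0.999, -0.003], [0.999, 0.032, 0.001], [0.001, -0.003, -1.0]]
[-0.36  0.58  0.59  1.88 -0.43  0.82  0.48]
a0 91.8 n 1 w [-0.2 -0.1  0. ] D mm [  4.3   4.2 -10.3]
[{"linear": [0.0041, 0.0044, 0.0103], "dr": [-0.2, -0.1, 0.0], "jaw": 1}]
```

View pics/sc7.png

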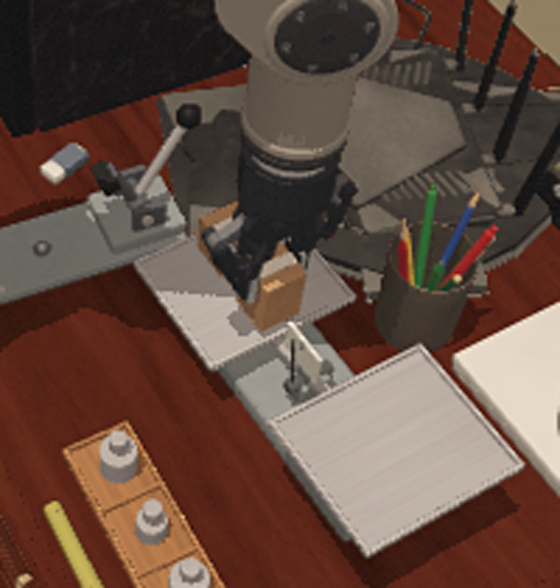

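Request:
drive_tool(
  commands=[
    {"linear":[0.005,0.003,0.003],"dr":[0,0,0],"jaw":1},
    {"linear":[0,0,0.004],"dr":[0,0,0],"jaw":1},
    {"linear":[0,0,0.003],"dr":[0,0,0],"jaw":1},
    {"linear":[0,0,0],"dr":[0,0,0],"jaw":1},
  ],
)

```text
clock: 13.35
tcp_pos: [0.5947, -0.0967, 0.0904]
orientation: [-2.185, -2.257, -0.002]
contact_force: [0.4, 0.4, -2.7]
grip_width: 0.0393
```

```bash
python3 - <<'E'
from h import *
o=st()
plan((.594,-.098,.0875),91.8,jaw=1)
E
```

```text
t 13.35 tcp [ 0.5947 -0.0967  0.0904] grip 0.0393 F [ 0.4  0.4 -2.7]
R [[-0.032, 0.999, 0.001], [0.999, 0.032, 0.001], [0.001, 0.001, -1.0]]
a0 91.9 n 1 w [ 0.1 -0.1  0.1] D mm [-0.7 -1.3 -2.9]
[{"linear": [-0.0013, -0.0007, 0.0029], "dr": [0.1, -0.1, 0.1], "jaw": 1}]
```

Request:
drive_tool(
  commands=[
    {"linear":[0,0,0.003],"dr":[0,0,0],"jaw":1},
    {"linear":[0,0,0.002],"dr":[0,0,0],"jaw":1},
    {"linear":[0,0,0],"dr":[0,0,0],"jaw":1},
    {"linear":[0,0,0],"dr":[0,0,0],"jaw":0.4},
    {"linear":[0,0,0],"dr":[0,0,0],"jaw":0.1},
    {"linear":[0,0,0],"dr":[0,0,0],"jaw":0},
    {"linear":[0,0,-0.02],"dr":[0,0,0],"jaw":0},
    {"linear":[0,0,-0.04],"dr":[0,0,0],"jaw":0},
  ],
)

```text
clock: 14.35
tcp_pos: [0.5937, -0.0973, 0.1477]
orientation: [-2.184, -2.254, 0.0]
contact_force: [0.7, 0.4, 0.2]
grip_width: 0.0855
```

Request:
drive_tool(
  commands=[
    {"linear":[0,0,-0.04],"dr":[0,0,0],"jaw":0},
    {"linear":[0,0,0],"dr":[0,0,0],"jaw":0},
  ],
)

```text
clock: 14.6
tcp_pos: [0.596, -0.0985, 0.1944]
orientation: [2.186, 2.253, 0.007]
contact_force: [0.5, 0.4, -0.5]
grip_width: 0.0851
```

```bash
python3 - <<'E'
from h import *
o=st()
grab('scene','sc8.png',(250,130,450,340),2.8)
plan((.44,-.146,.20),90)
E
```

```text
t 14.6 tcp [ 0.596  -0.0985  0.1944] grip 0.0851 F [ 0.5  0.4 -0.5]
R [[-0.03, 1.0, 0.005], [1.0, 0.03, 0.002], [0.001, 0.005, -1.0]]
a0 91.7 n 4 w [ 0.1 -0.1  1.7] D mm [-155.1  -47.9    7.3]
[{"linear": [-0.0108, -0.0391, -0.0019], "dr": [0.0, -0.0, 0.4], "jaw": 0}, {"linear": [-0.0111, -0.039, -0.0019], "dr": [0.0, -0.0, 0.4], "jaw": 0}, {"linear": [-0.0114, -0.0389, -0.0019], "dr": [0.0, -0.0, 0.4], "jaw": 0}, {"linear": [-0.0117, -0.0389, -0.0018], "dr": [0.0, -0.0, 0.4], "jaw": 0}]
```

View pics/sc8.png

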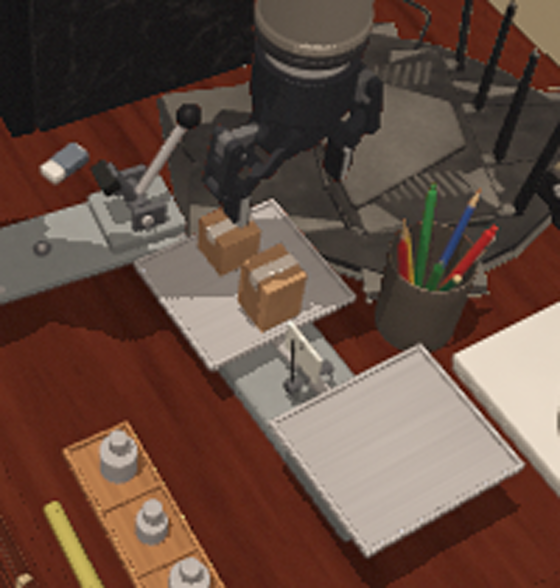

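Request:
drive_tool(
  commands=[
    {"linear":[-0.011,-0.039,-0.004],"dr":[0,0,0.4],"jaw":0},
    {"linear":[-0.011,-0.039,-0.002],"dr":[0,0,0.4],"jaw":0},
    {"linear":[-0.0115,-0.039,0],"dr":[0,0,0.4],"jaw":0},
    {"linear":[-0.0115,-0.039,0],"dr":[0,0,0.4],"jaw":0},
    {"linear":[0,0,0],"dr":[0,0,0],"jaw":0},
    {"linear":[0,0,0],"dr":[0,0,0],"jaw":0},
  ],
)

```text
clock: 15.4
tcp_pos: [0.4335, -0.1461, 0.1962]
orientation: [-2.215, -2.222, -0.001]
contact_force: [0.2, 0.4, 0.8]
grip_width: 0.0855
```

```bash
python3 - <<'E'
from h import *
o=st()
c=grab('wrist','wr9.png'); d=grab('top','tp9.png',(230,130,430,280),4)
np.save('c9.npy',dict(c),allow_pickle=True)
E
```

```text
t 15.4 tcp [ 0.4335 -0.1461  0.1962] grip 0.0855 F [0.2 0.4 0.8]
R [[-0.003, 1.0, -0.002], [1.0, 0.003, 0.003], [0.003, -0.002, -1.0]]
```

View pics/wr9.png

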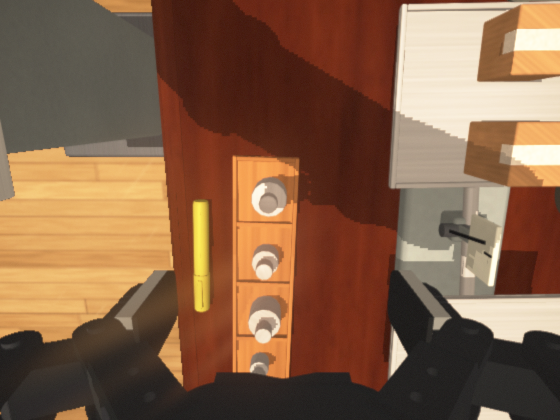

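View pics/tp9.png

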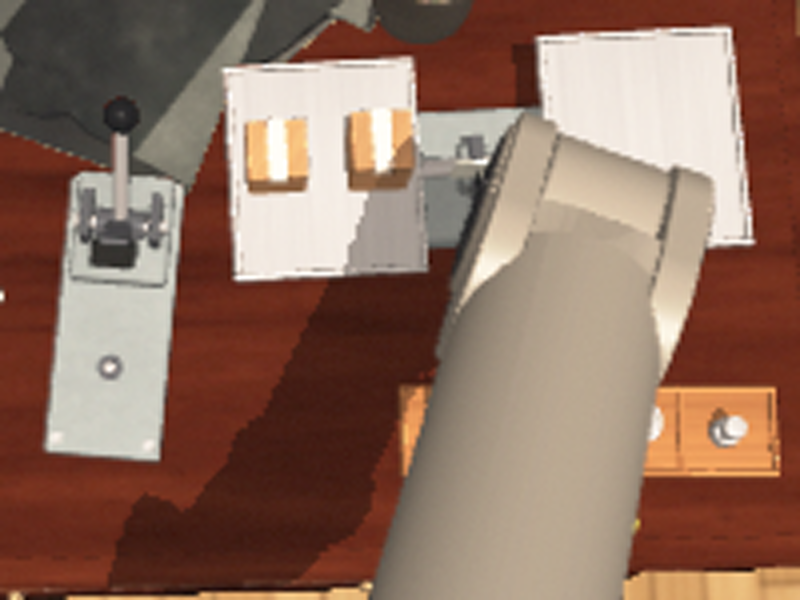

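```bash
python3 - <<'E'
from h import *
crop('wr9.png','wr9z.png',(220,170,320,380),2.8)
c=np.load('c9.npy',allow_pickle=True).item()
for u,v,z in((267,203,.054),(264,270,.046),(263,335,.054),(260,371,.042)): print(px2w(c,u,v,z))
for x,y,z in((.418,-.1455,.054),(.42,-.1455,.054)): print(w2px(c,(x,y,z)))
plan((.42,-.146,.10),90)
E
```

```text
[ 0.4212555  -0.14667672  0.054     ]
[ 0.41762194 -0.21001587  0.046     ]
[ 0.41640996 -0.2709314   0.054     ]
[ 0.4121916  -0.31943473  0.042     ]
[263.0395686  201.60038758]
[265.46433384 201.60592289]
a0 90.2 n 3 w [-0.2 -0.1  0.2] D mm [-13.6   0.3 -96.1]
[{"linear": [0.0, -0.0044, 0.032], "dr": [-0.1, -0.0, 0.1], "jaw": 0}, {"linear": [0.0, -0.0045, 0.032], "dr": [-0.1, -0.0, 0.1], "jaw": 0}, {"linear": [0.0001, -0.0045, 0.032], "dr": [-0.1, -0.0, 0.1], "jaw": 0}]
```

View pics/wr9z.png

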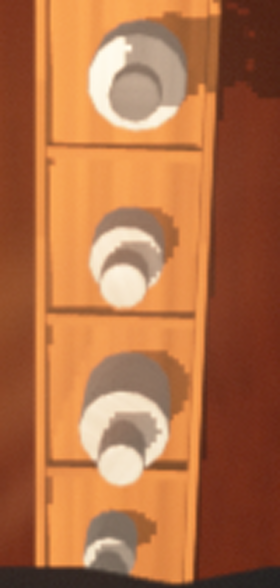

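Request:
drive_tool(
  commands=[
    {"linear":[0.001,-0.004,0.03],"dr":[0,0,0],"jaw":0.2},
    {"linear":[0,-0.004,0.03],"dr":[0,0,0],"jaw":0.3},
    {"linear":[0,-0.004,0.03],"dr":[0,0,0],"jaw":0.4},
    {"linear":[0,0,0.02],"dr":[0,0,0],"jaw":0.4},
    {"linear":[0,0,0],"dr":[0,0,0],"jaw":0.4},
  ],
)

```text
clock: 16.12
tcp_pos: [0.4268, -0.1439, 0.0825]
orientation: [-2.21, -2.232, 0.002]
contact_force: [0.8, -0.4, 0.0]
grip_width: 0.051
```

```bash
python3 - <<'E'
from h import *
o=st();print(np.round(o['joints'],2))
plan((.4215,-.147,.040),90)
E
```

```text
t 16.12 tcp [ 0.4268 -0.1439  0.0825] grip 0.051 F [ 0.8 -0.4  0. ]
R [[-0.01, 1.0, -0.001], [1.0, 0.01, -0.0], [-0.0, -0.001, -1.0]]
[-0.34  0.4   0.64  2.23 -0.4   0.62  0.61]
a0 90.6 n 1 w [-0.1  0.   0.6] D mm [ -5.3  -3.1 -42.5]
[{"linear": [-0.003, -0.0053, 0.0425], "dr": [-0.1, 0.0, 0.6], "jaw": 0}]
```

Request:
drive_tool(
  commands=[
    {"linear":[-0.002,-0.003,0.014],"dr":[0,0,0.3],"jaw":0.4},
    {"linear":[-0.002,-0.003,0.014],"dr":[0,0,0.3],"jaw":0.4},
    {"linear":[-0.001,0,0.009],"dr":[0,0,0],"jaw":0.4},
    {"linear":[0,0,0],"dr":[0,0,0],"jaw":0.4},
  ],
)

```text
clock: 16.62
tcp_pos: [0.4224, -0.1495, 0.0442]
orientation: [2.221, 2.22, 0.0]
contact_force: [-0.1, -0.3, -0.0]
grip_width: 0.0515
```

```bash
python3 - <<'E'
from h import *
o=st();print(np.round(o['joints'],2))
plan((.4215,-.147,.040),90)
grab('wrist','wr10.png')
E
```

```text
t 16.62 tcp [ 0.4224 -0.1495  0.0442] grip 0.0515 F [-0.1 -0.3 -0. ]
R [[0.001, 1.0, 0.001], [1.0, -0.001, -0.001], [-0.001, 0.001, -1.0]]
[-0.26  0.47  0.56  2.26 -0.49  0.53  0.68]
a0 90.0 n 1 w [ 0.1  0.1 -0. ] D mm [-0.9  2.5 -4.2]
[{"linear": [0.0025, -0.0009, 0.0042], "dr": [0.1, 0.1, -0.0], "jaw": 0}]
```

View pics/wr10.png

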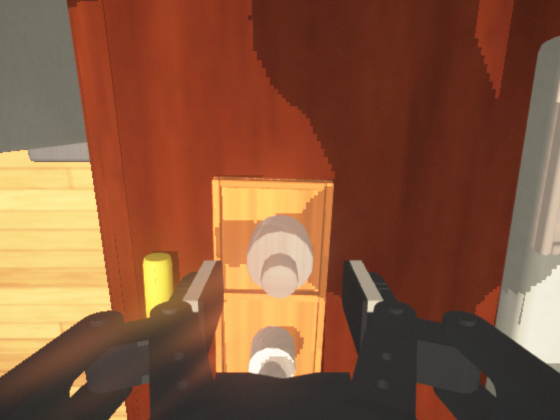

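Request:
drive_tool(
  commands=[
    {"linear":[0.002,-0.001,0.004],"dr":[0,0,0],"jaw":0.4},
    {"linear":[0,0,0],"dr":[0,0,0],"jaw":1},
    {"linear":[0,0,0],"dr":[0,0,0],"jaw":1},
    {"linear":[0,0,0],"dr":[0,0,0],"jaw":1},
    {"linear":[0,0,0],"dr":[0,0,0],"jaw":1},
    {"linear":[0,0,0],"dr":[0,0,0],"jaw":1},
  ],
  force=50,
)

```text
clock: 17.42
tcp_pos: [0.422, -0.1472, 0.041]
orientation: [2.22, 2.219, 0.003]
contact_force: [-0.3, -0.4, -1.5]
grip_width: 0.0134
```

Request:
drive_tool(
  commands=[
    {"linear":[0,0,-0.01],"dr":[0,0,0],"jaw":1},
    {"linear":[0,0,-0.03],"dr":[0,0,0],"jaw":1},
    {"linear":[0,0,-0.04],"dr":[0,0,0],"jaw":1},
    {"linear":[0,0,-0.04],"dr":[0,0,0],"jaw":1},
    {"linear":[0,0,-0.03],"dr":[0,0,0],"jaw":1},
    {"linear":[0,0,0],"dr":[0,0,0],"jaw":1},
  ],
)

```text
clock: 18.18
tcp_pos: [0.4205, -0.1475, 0.197]
orientation: [2.223, 2.218, 0.002]
contact_force: [0.7, 0.4, -2.0]
grip_width: 0.0135
```

```bash
python3 - <<'E'
from h import *
o=st();print(np.round(o['joints'],2))
plan((.585,-.246,.19),91.8,jaw=1)
grab('wrist','wr11.png')
E
```

```text
t 18.18 tcp [ 0.4205 -0.1475  0.197 ] grip 0.0135 F [ 0.7  0.4 -2. ]
R [[0.002, 1.0, 0.002], [1.0, -0.002, -0.0], [0.0, 0.002, -1.0]]
[-0.53  0.16  0.82  2.16 -0.16  0.88  0.38]
a0 89.9 n 5 w [ 0.1  0.  -1.9] D mm [164.5 -98.5  -7. ]
[{"linear": [-0.0196, 0.0329, 0.0015], "dr": [0.0, 0.0, -0.4], "jaw": 1}, {"linear": [-0.0199, 0.0328, 0.0015], "dr": [0.0, 0.0, -0.4], "jaw": 1}, {"linear": [-0.0201, 0.0327, 0.0014], "dr": [0.0, 0.0, -0.4], "jaw": 1}, {"linear": [-0.0203, 0.0325, 0.0014], "dr": [0.0, 0.0, -0.4], "jaw": 1}, {"linear": [-0.0205, 0.0324, 0.0014], "dr": [0.0, 0.0, -0.4], "jaw": 1}]
```

View pics/wr11.png

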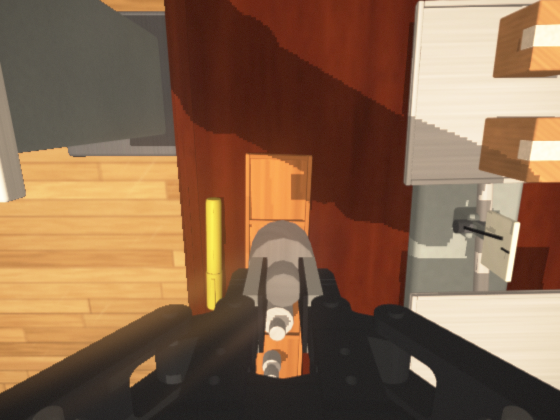

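```bash
python3 - <<'E'
from h import *
plan((.600,-.305,.195),91.8,jaw=1)
E
```

```text
a0 89.9 n 6 w [-0.  -0.  -1.9] D mm [ 180.3 -157.8   -0.9]
[{"linear": [-0.0262, 0.0301, 0.0001], "dr": [-0.0, -0.0, -0.3], "jaw": 1}, {"linear": [-0.0264, 0.03, 0.0001], "dr": [-0.0, -0.0, -0.3], "jaw": 1}, {"linear": [-0.0266, 0.0298, 0.0001], "dr": [-0.0, -0.0, -0.3], "jaw": 1}, {"linear": [-0.0267, 0.0297, 0.0001], "dr": [-0.0, -0.0, -0.3], "jaw": 1}, {"linear": [-0.0269, 0.0295, 0.0001], "dr": [-0.0, -0.0, -0.3], "jaw": 1}, {"linear": [-0.0271, 0.0294, 0.0001], "dr": [-0.0, -0.0, -0.3], "jaw": 1}]
```

Request:
drive_tool(
  commands=[
    {"linear":[-0.026,0.03,0],"dr":[0,0,-0.3],"jaw":1},
    {"linear":[-0.0265,0.03,0],"dr":[0,0,-0.3],"jaw":1},
    {"linear":[-0.0265,0.03,0],"dr":[0,0,-0.3],"jaw":1},
    {"linear":[-0.0265,0.0295,0],"dr":[0,0,-0.3],"jaw":1},
    {"linear":[-0.027,0.0295,0],"dr":[0,0,-0.3],"jaw":1},
    {"linear":[-0.027,0.0295,0],"dr":[0,0,-0.3],"jaw":1},
    {"linear":[0,0,0],"dr":[0,0,0],"jaw":1},
  ],
)

```text
clock: 19.1
tcp_pos: [0.599, -0.3047, 0.1795]
orientation: [-2.169, -2.243, 0.011]
contact_force: [0.4, 0.7, -2.4]
grip_width: 0.0135
```

```bash
python3 - <<'E'
from h import *
o=st();print(np.round(o['joints'],2))
plan((.600,-.305,.138),91.8,jaw=1)
c=grab('wrist','wr12.png');grab('scene','sc12.png',(250,130,450,340),2.8)
E
```

```text
t 19.1 tcp [ 0.599  -0.3047  0.1795] grip 0.0135 F [ 0.4  0.7 -2.4]
R [[-0.034, 0.999, -0.02], [0.999, 0.034, 0.009], [0.01, -0.02, -1.0]]
[-0.09  0.63  0.71  1.63 -0.44  1.08  0.78]
a0 91.9 n 1 w [-1.2 -0.6  0.1] D mm [  1.   -0.3 -41.5]
[{"linear": [-0.0008, 0.0018, 0.0414], "dr": [-1.2, -0.6, 0.1], "jaw": 1}]
```

View pics/sc12.png

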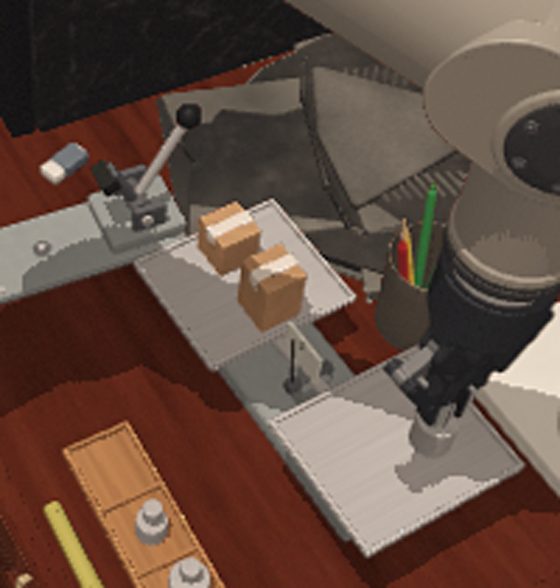

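Request:
drive_tool(
  commands=[
    {"linear":[0,0.001,0.02],"dr":[-0.6,-0.3,0],"jaw":1},
    {"linear":[0,0.001,0.016],"dr":[-0.6,-0.3,0],"jaw":1},
    {"linear":[0,0,0.004],"dr":[0,0,0],"jaw":1},
    {"linear":[0,0,0],"dr":[0,0,0],"jaw":1},
  ],
)

```text
clock: 19.7
tcp_pos: [0.5951, -0.2983, 0.1371]
orientation: [-2.178, -2.254, -0.003]
contact_force: [-0.0, -0.5, -1.8]
grip_width: 0.0133
```

```bash
python3 - <<'E'
from h import *
o=st()
plan((.600,-.305,.129),91.8,jaw=1)
E
```

```text
t 19.7 tcp [ 0.5951 -0.2983  0.1371] grip 0.0133 F [-0.  -0.5 -1.8]
R [[-0.035, 0.999, -0.004], [0.999, 0.035, 0.006], [0.006, -0.004, -1.0]]
a0 92.0 n 1 w [-0.2 -0.4  0.2] D mm [ 4.9 -6.7 -8.1]
[{"linear": [-0.0069, 0.0047, 0.008], "dr": [-0.2, -0.4, 0.2], "jaw": 1}]
```

Request:
drive_tool(
  commands=[
    {"linear":[-0.007,0.004,0.003],"dr":[0,-0.2,0],"jaw":1},
    {"linear":[0,0,0.002],"dr":[0,0,0],"jaw":1},
    {"linear":[0,0,0.002],"dr":[0,0,0],"jaw":1},
    {"linear":[0,0,0],"dr":[0,0,0],"jaw":1},
  ],
)

```text
clock: 20.2
tcp_pos: [0.6003, -0.306, 0.1312]
orientation: [-2.181, -2.258, -0.0]
contact_force: [-0.7, 0.1, -2.1]
grip_width: 0.0135
```

Request:
drive_tool(
  commands=[
    {"linear":[0,0,0.001],"dr":[0,0,0],"jaw":1},
    {"linear":[0,0,0.001],"dr":[0,0,0],"jaw":1},
    {"linear":[0,0,0],"dr":[0,0,0],"jaw":1},
  ],
)

```text
clock: 20.58
tcp_pos: [0.6003, -0.306, 0.1291]
orientation: [-2.181, -2.258, -0.0]
contact_force: [0.1, -0.2, -1.4]
grip_width: 0.0138
```

Request:
drive_tool(
  commands=[
    {"linear":[0,0,0.001],"dr":[0,0,0],"jaw":1},
    {"linear":[0,0,0],"dr":[0,0,0],"jaw":1},
  ],
)

```text
clock: 20.82
tcp_pos: [0.6004, -0.3062, 0.1288]
orientation: [-2.181, -2.258, -0.001]
contact_force: [-1.4, -0.0, 0.8]
grip_width: 0.0135
```

Request:
drive_tool(
  commands=[
    {"linear":[0,0,0.001],"dr":[0,0,0],"jaw":1},
    {"linear":[0,0,0],"dr":[0,0,0],"jaw":1},
  ],
)

```text
clock: 21.08
tcp_pos: [0.6004, -0.3062, 0.1281]
orientation: [-2.181, -2.258, -0.001]
contact_force: [-1.6, 0.7, 1.0]
grip_width: 0.0134
```

```bash
python3 - <<'E'
from h import *
o=st()
grab('scene','sc13.png',(340,200,450,320),6)
E
```

```text
t 21.07 tcp [ 0.6004 -0.3062  0.1281] grip 0.0134 F [-1.6  0.7  1. ]
R [[-0.035, 0.999, -0.001], [0.999, 0.035, 0.002], [0.002, -0.001, -1.0]]
```

View pics/sc13.png

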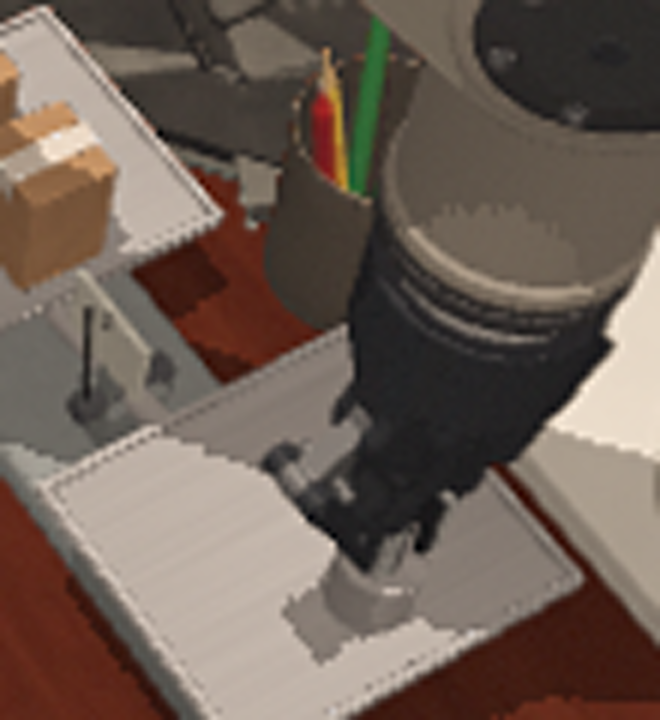

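On the pan (upward force now). Release and lift.

Request:
drive_tool(
  commands=[
    {"linear":[0,0,0],"dr":[0,0,0],"jaw":0.7},
    {"linear":[0,0,0],"dr":[0,0,0],"jaw":0.5},
    {"linear":[0,0,0],"dr":[0,0,0],"jaw":0.4},
    {"linear":[0,0,-0.02],"dr":[0,0,0],"jaw":0.4},
    {"linear":[0,0,-0.03],"dr":[0,0,0],"jaw":0.4},
    {"linear":[0,0,-0.03],"dr":[0,0,0],"jaw":0.4},
    {"linear":[0,0,0],"dr":[0,0,0],"jaw":0.4},
  ],
)

```text
clock: 22.0
tcp_pos: [0.6015, -0.3077, 0.2149]
orientation: [2.182, 2.257, 0.002]
contact_force: [1.0, -0.1, -0.3]
grip_width: 0.0512
```

```bash
python3 - <<'E'
from h import *
o=st()
grab('scene','sc14.png',(250,130,450,340),2.8)
plan((.4285,-.271,.20),90,jaw=.2)
E
```

```text
t 22.0 tcp [ 0.6015 -0.3077  0.2149] grip 0.0512 F [ 1.  -0.1 -0.3]
R [[-0.034, 0.999, 0.002], [0.999, 0.034, -0.001], [-0.001, 0.002, -1.0]]
a0 92.0 n 4 w [ 0. -0.  2.] D mm [-172.4   36.1  -13.3]
[{"linear": [0.0105, -0.0428, 0.0033], "dr": [0.0, -0.0, 0.5], "jaw": 0.2}, {"linear": [0.0101, -0.0428, 0.0033], "dr": [0.0, -0.0, 0.5], "jaw": 0.2}, {"linear": [0.0097, -0.0429, 0.0033], "dr": [0.0, -0.0, 0.5], "jaw": 0.2}, {"linear": [0.0094, -0.043, 0.0033], "dr": [0.0, -0.0, 0.5], "jaw": 0.2}]
```

View pics/sc14.png

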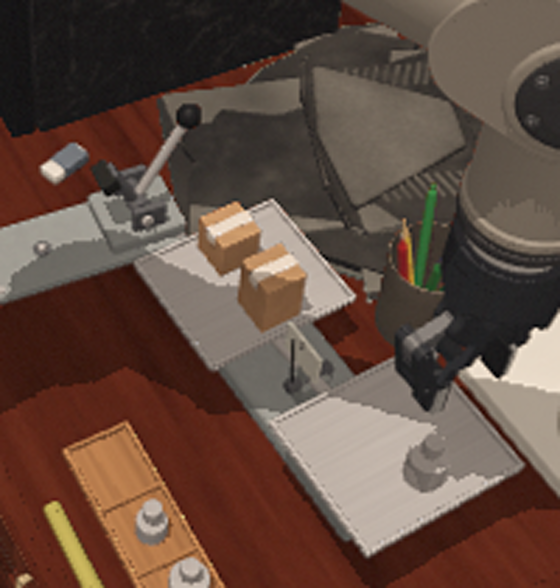

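Request:
drive_tool(
  commands=[
    {"linear":[0.0105,-0.043,0.002],"dr":[0,0,0.5],"jaw":0.3},
    {"linear":[0.01,-0.043,0.002],"dr":[0,0,0.5],"jaw":0.3},
    {"linear":[0.0095,-0.043,0.002],"dr":[0,0,0.5],"jaw":0.3},
    {"linear":[0.0095,-0.043,0.002],"dr":[0,0,0.5],"jaw":0.3},
    {"linear":[0,0,0],"dr":[0,0,0],"jaw":0.3},
    {"linear":[0,0,0],"dr":[0,0,0],"jaw":0.3},
  ],
)

```text
clock: 22.8
tcp_pos: [0.4218, -0.2683, 0.2024]
orientation: [-2.218, -2.218, 0.0]
contact_force: [1.1, 0.5, 0.3]
grip_width: 0.0598
```

```bash
python3 - <<'E'
from h import *
o=st();print(np.round(o['joints'],2))
c=grab('wrist','wr15.png')
crop('wr15.png','wr15z.png',(200,120,360,260),5)
np.save('c15.npy',dict(c),allow_pickle=True)
plan((.4165,-.2715,.09),90,jaw=.4)
E
```

```text
t 22.8 tcp [ 0.4218 -0.2683  0.2024] grip 0.0598 F [1.1 0.5 0.3]
R [[0.0, 1.0, -0.003], [1.0, -0.0, 0.003], [0.003, -0.003, -1.0]]
[-0.25  0.29  0.84  2.03 -0.27  0.93  0.73]
a0 90.0 n 3 w [-0.2 -0.2 -0. ] D mm [  -5.    -3.1 -112.2]
[{"linear": [-0.0011, -0.0015, 0.0374], "dr": [-0.1, -0.1, -0.0], "jaw": 0.4}, {"linear": [-0.0011, -0.0016, 0.0374], "dr": [-0.1, -0.1, -0.0], "jaw": 0.4}, {"linear": [-0.0011, -0.0016, 0.0374], "dr": [-0.1, -0.1, -0.0], "jaw": 0.4}]
```

View pics/wr15z.png

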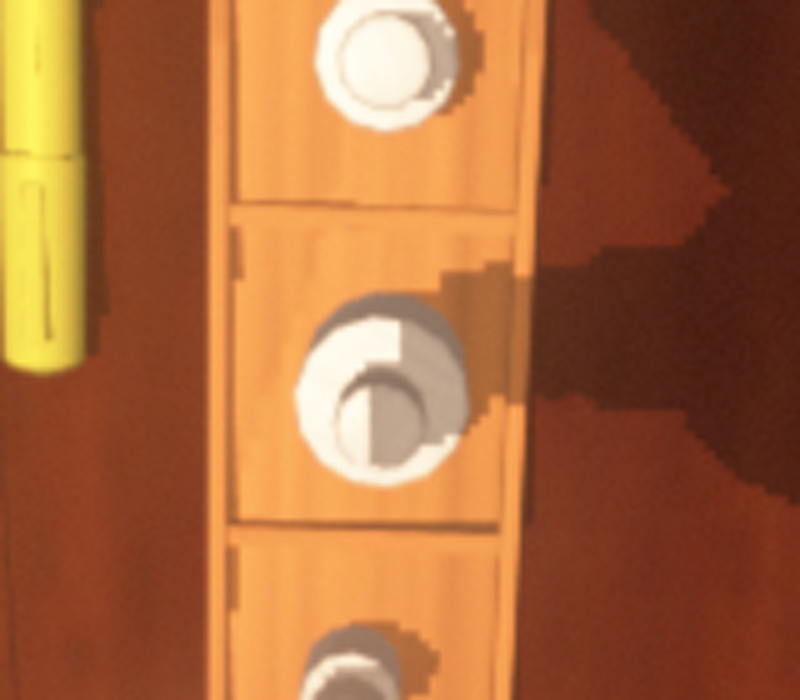

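```bash
python3 - <<'E'
from h import *
c=np.load('c15.npy',allow_pickle=True).item()
print(px2w(c,275.5,203.7,.054))
E
```

```text
[ 0.41630446 -0.27083704  0.054     ]
```

Request:
drive_tool(
  commands=[
    {"linear":[-0.001,-0.002,0.03],"dr":[0,0,0],"jaw":0.4},
    {"linear":[-0.001,-0.001,0.03],"dr":[0,0,0],"jaw":0.4},
    {"linear":[0,-0.001,0.03],"dr":[0,0,0],"jaw":0.4},
    {"linear":[0,0,0.015],"dr":[0,0,0],"jaw":0.4},
    {"linear":[0,0,0],"dr":[0,0,0],"jaw":0.4},
  ],
)

```text
clock: 23.48
tcp_pos: [0.4236, -0.272, 0.0944]
orientation: [-2.216, -2.226, 0.003]
contact_force: [0.4, 0.1, 0.2]
grip_width: 0.0512
```

```bash
python3 - <<'E'
from h import *
o=st();print(np.round(o['joints'],2))
plan((.4170,-.2705,.041),90,jaw=.4)
E
```

```text
t 23.48 tcp [ 0.4236 -0.272   0.0944] grip 0.0512 F [0.4 0.1 0.2]
R [[-0.004, 1.0, -0.002], [1.0, 0.004, -0.001], [-0.001, -0.002, -1.0]]
[-0.11  0.47  0.7   2.11 -0.46  0.71  0.9 ]
a0 90.3 n 2 w [-0.1  0.1  0.3] D mm [ -6.6   1.5 -53.4]
[{"linear": [0.0008, -0.0033, 0.0267], "dr": [-0.0, 0.0, 0.1], "jaw": 0.4}, {"linear": [0.0008, -0.0033, 0.0267], "dr": [-0.0, 0.0, 0.1], "jaw": 0.4}]
```

Request:
drive_tool(
  commands=[
    {"linear":[0.002,-0.004,0.016],"dr":[0,0,0.1],"jaw":0.4},
    {"linear":[0.001,-0.004,0.016],"dr":[0,0,0.1],"jaw":0.4},
    {"linear":[0.001,-0.003,0.015],"dr":[0,0,0],"jaw":0.4},
    {"linear":[0,0,0],"dr":[0,0,0],"jaw":0.4},
  ],
)

```text
clock: 23.98
tcp_pos: [0.4133, -0.2683, 0.0456]
orientation: [2.219, 2.221, -0.001]
contact_force: [-0.0, -0.2, 0.5]
grip_width: 0.051
```

```bash
python3 - <<'E'
from h import *
o=st()
plan((.4165,-.2705,.040),90,jaw=.4)
E
```

```text
t 23.98 tcp [ 0.4133 -0.2683  0.0456] grip 0.051 F [-0.  -0.2  0.5]
R [[-0.001, 1.0, 0.001], [1.0, 0.001, -0.002], [-0.002, 0.001, -1.0]]
a0 90.1 n 1 w [0.1 0.1 0.1] D mm [ 3.2 -2.2 -5.6]
[{"linear": [-0.0022, 0.0032, 0.0057], "dr": [0.1, 0.1, 0.1], "jaw": 0.4}]
```

Request:
drive_tool(
  commands=[
    {"linear":[-0.002,0.003,0.005],"dr":[0,0,0],"jaw":0.4},
    {"linear":[0,0,0],"dr":[0,0,0],"jaw":0.4},
    {"linear":[0,0,0],"dr":[0,0,0],"jaw":1},
    {"linear":[0,0,0],"dr":[0,0,0],"jaw":1},
    {"linear":[0,0,0],"dr":[0,0,0],"jaw":1},
    {"linear":[0,0,0],"dr":[0,0,0],"jaw":1},
    {"linear":[0,0,0],"dr":[0,0,0],"jaw":1},
  ],
)

```text
clock: 24.85
tcp_pos: [0.4173, -0.271, 0.0412]
orientation: [2.217, 2.22, 0.0]
contact_force: [-0.4, -0.2, -1.6]
grip_width: 0.0134
```

Request:
drive_tool(
  commands=[
    {"linear":[0,0,-0.01],"dr":[0,0,0],"jaw":1},
    {"linear":[0,0,-0.03],"dr":[0,0,0],"jaw":1},
    {"linear":[0,0,-0.04],"dr":[0,0,0],"jaw":1},
    {"linear":[0,0,-0.04],"dr":[0,0,0],"jaw":1},
    {"linear":[0,0,-0.035],"dr":[0,0,0],"jaw":1},
    {"linear":[0,0,0],"dr":[0,0,0],"jaw":1},
  ],
)

```text
clock: 25.6
tcp_pos: [0.4157, -0.2705, 0.2026]
orientation: [2.221, 2.22, 0.0]
contact_force: [-0.5, 0.1, -2.4]
grip_width: 0.0134
```

```bash
python3 - <<'E'
from h import *
o=st();print(np.round(o['joints'],2))
plan((.598,-.242,.2),91.8,jaw=1)
grab('wrist','wr16.png')
E
```

```text
t 25.6 tcp [ 0.4157 -0.2705  0.2026] grip 0.0134 F [-0.5  0.1 -2.4]
R [[0.0, 1.0, 0.001], [1.0, -0.0, -0.001], [-0.001, 0.001, -1.0]]
[-0.27  0.28  0.87  2.05 -0.27  0.92  0.74]
a0 90.0 n 5 w [ 0.1  0.1 -1.8] D mm [182.3  28.5  -2.6]
[{"linear": [0.0057, 0.0365, 0.0006], "dr": [0.0, 0.0, -0.4], "jaw": 1}, {"linear": [0.0055, 0.0365, 0.0006], "dr": [0.0, 0.0, -0.4], "jaw": 1}, {"linear": [0.0052, 0.0365, 0.0005], "dr": [0.0, 0.0, -0.4], "jaw": 1}, {"linear": [0.005, 0.0366, 0.0005], "dr": [0.0, 0.0, -0.4], "jaw": 1}, {"linear": [0.0048, 0.0366, 0.0005], "dr": [0.0, 0.0, -0.4], "jaw": 1}]
```

View pics/wr16.png

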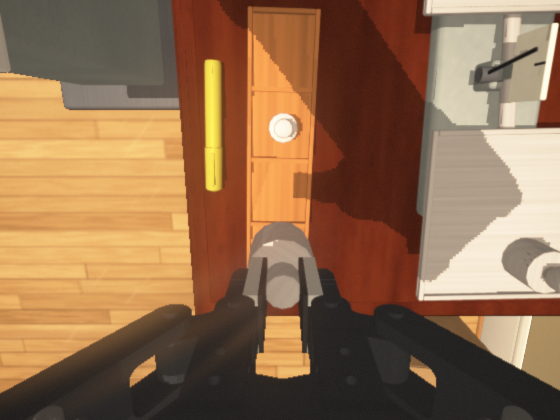

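Request:
drive_tool(
  commands=[
    {"linear":[0.0055,0.036,0],"dr":[0,0,-0.4],"jaw":1},
    {"linear":[0.0055,0.0365,0],"dr":[0,0,-0.4],"jaw":1},
    {"linear":[0.005,0.0365,0],"dr":[0,0,-0.4],"jaw":1},
    {"linear":[0.005,0.0365,0],"dr":[0,0,-0.4],"jaw":1},
    {"linear":[0.005,0.0365,0],"dr":[0,0,-0.4],"jaw":1},
    {"linear":[0,0,0],"dr":[0,0,0],"jaw":1},
    {"linear":[0,0,0],"dr":[0,0,0],"jaw":1},
  ],
)

```text
clock: 26.52
tcp_pos: [0.5944, -0.2373, 0.1884]
orientation: [-2.171, -2.244, 0.012]
contact_force: [-0.6, -0.6, -1.6]
grip_width: 0.0134
```

```bash
python3 - <<'E'
from h import *
o=st()
plan((.600,-.242,.138),91.8,jaw=1)
E
```

```text
t 26.52 tcp [ 0.5944 -0.2373  0.1884] grip 0.0134 F [-0.6 -0.6 -1.6]
R [[-0.033, 0.999, -0.019], [0.999, 0.033, 0.008], [0.009, -0.019, -1.0]]
a0 91.9 n 2 w [-1.1 -0.5  0.1] D mm [  5.6  -4.7 -50.4]
[{"linear": [-0.0027, 0.0032, 0.0251], "dr": [-0.5, -0.2, 0.1], "jaw": 1}, {"linear": [-0.0026, 0.003, 0.0251], "dr": [-0.5, -0.2, 0.1], "jaw": 1}]
```

Request:
drive_tool(
  commands=[
    {"linear":[-0.004,0.004,0.02],"dr":[-0.5,-0.2,0],"jaw":1},
    {"linear":[-0.004,0.004,0.02],"dr":[-0.5,-0.2,0],"jaw":1},
    {"linear":[0,0,0.008],"dr":[0,0,0],"jaw":1},
    {"linear":[0,0,0],"dr":[0,0,0],"jaw":1},
  ],
)

```text
clock: 27.02
tcp_pos: [0.5973, -0.2459, 0.1375]
orientation: [-2.185, -2.249, 0.002]
contact_force: [-0.4, 0.1, -1.9]
grip_width: 0.0138
```

```bash
python3 - <<'E'
from h import *
o=st()
plan((.600,-.242,.130),91.8,jaw=1)
E
```

```text
t 27.02 tcp [ 0.5973 -0.2459  0.1375] grip 0.0138 F [-0.4  0.1 -1.9]
R [[-0.029, 1.0, -0.005], [1.0, 0.029, 0.003], [0.004, -0.005, -1.0]]
a0 91.6 n 1 w [-0.3 -0.2 -0.2] D mm [ 2.7  3.9 -7.5]
[{"linear": [0.0038, 0.0029, 0.0075], "dr": [-0.3, -0.2, -0.2], "jaw": 1}]
```

Request:
drive_tool(
  commands=[
    {"linear":[0.004,0.003,0.002],"dr":[0,0,0],"jaw":1},
    {"linear":[0,0,0.003],"dr":[0,0,0],"jaw":1},
    {"linear":[0,0,0.003],"dr":[0,0,0],"jaw":1},
    {"linear":[0,0,0],"dr":[0,0,0],"jaw":1},
  ],
)

```text
clock: 27.52
tcp_pos: [0.6009, -0.2415, 0.1309]
orientation: [-2.186, -2.25, -0.001]
contact_force: [0.2, 0.6, -1.9]
grip_width: 0.0135
```

Request:
drive_tool(
  commands=[
    {"linear":[0,0,0.002],"dr":[0,0,0],"jaw":1},
    {"linear":[0,0,0.002],"dr":[0,0,0],"jaw":1},
    {"linear":[0,0,0],"dr":[0,0,0],"jaw":1},
  ],
)

```text
clock: 27.9
tcp_pos: [0.6011, -0.2418, 0.1271]
orientation: [-2.187, -2.25, -0.001]
contact_force: [0.5, 0.5, -0.7]
grip_width: 0.0132
```

Request:
drive_tool(
  commands=[
    {"linear":[0,0,0.003],"dr":[0,0,0],"jaw":1},
    {"linear":[0,0,0.003],"dr":[0,0,0],"jaw":1},
    {"linear":[0,0,0.003],"dr":[0,0,0],"jaw":1},
    {"linear":[0,0,0.003],"dr":[0,0,0],"jaw":1},
    {"linear":[0,0,0],"dr":[0,0,0],"jaw":1},
  ],
)

```text
clock: 28.52
tcp_pos: [0.6012, -0.2419, 0.1144]
orientation: [-2.187, -2.25, -0.001]
contact_force: [-1.0, -0.5, 0.2]
grip_width: 0.0136
```

Request:
drive_tool(
  commands=[
    {"linear":[0,0,0.002],"dr":[0,0,0],"jaw":1},
    {"linear":[0,0,0],"dr":[0,0,0],"jaw":0.7},
    {"linear":[0,0,0],"dr":[0,0,0],"jaw":0.5},
    {"linear":[0,0,0],"dr":[0,0,0],"jaw":0.4},
    {"linear":[0,0,0],"dr":[0,0,0],"jaw":0.4},
    {"linear":[0,0,-0.02],"dr":[0,0,0],"jaw":0.4},
    {"linear":[0,0,-0.04],"dr":[0,0,0],"jaw":0.4},
    {"linear":[0,0,-0.045],"dr":[0,0,0],"jaw":0.4},
  ],
)

```text
clock: 29.52
tcp_pos: [0.6002, -0.2418, 0.2198]
orientation: [-2.185, -2.247, 0.003]
contact_force: [-0.2, -1.3, -0.5]
grip_width: 0.0515
```

```bash
python3 - <<'E'
from h import *
o=st()
grab('scene','sc17.png',(250,130,450,340),2.8)
plan((.44,-.10,.24),100,jaw=.2)
E
```

```text
t 29.52 tcp [ 0.6002 -0.2418  0.2198] grip 0.0515 F [-0.2 -1.3 -0.5]
R [[-0.028, 1.0, -0.006], [1.0, 0.028, 0.003], [0.004, -0.006, -1.0]]
a0 91.6 n 5 w [ 0.2 -0.  -8.4] D mm [-163.   144.    13.3]
[{"linear": [0.0297, -0.0318, -0.0027], "dr": [0.0, -0.0, -1.7], "jaw": 0.2}, {"linear": [0.0306, -0.0309, -0.0027], "dr": [0.0, -0.0, -1.7], "jaw": 0.2}, {"linear": [0.0315, -0.03, -0.0027], "dr": [0.0, -0.0, -1.7], "jaw": 0.2}, {"linear": [0.0324, -0.0291, -0.0027], "dr": [0.0, -0.0, -1.7], "jaw": 0.2}, {"linear": [0.0332, -0.0281, -0.0027], "dr": [0.0, -0.0, -1.7], "jaw": 0.2}]
```

View pics/sc17.png

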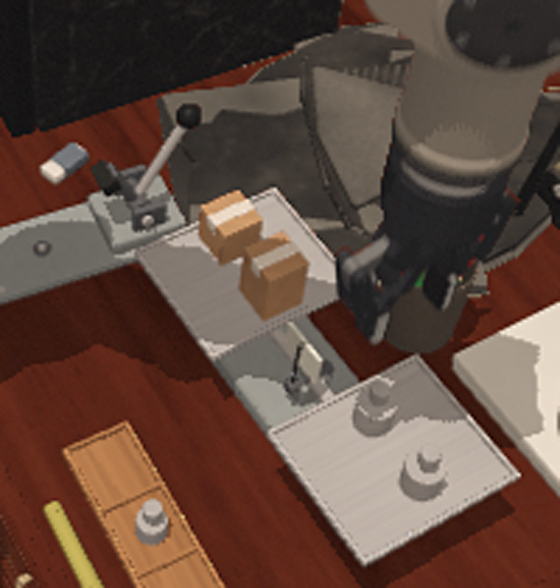

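Request:
drive_tool(
  commands=[
    {"linear":[0.03,-0.032,-0.004],"dr":[0,0,-1.7],"jaw":0.2},
    {"linear":[0.0305,-0.031,-0.003],"dr":[0,0,-1.7],"jaw":0},
    {"linear":[0.0315,-0.03,-0.002],"dr":[0,0,-1.7],"jaw":0},
    {"linear":[0.0325,-0.029,0],"dr":[0,0,-1.7],"jaw":0},
    {"linear":[0.033,-0.028,0],"dr":[0,0,-1.7],"jaw":0},
    {"linear":[0,0,0],"dr":[0,0,0],"jaw":0},
  ],
)

```text
clock: 30.32
tcp_pos: [0.4376, -0.0994, 0.2419]
orientation: [2.008, 2.402, 0.018]
contact_force: [1.1, -0.2, 0.1]
grip_width: 0.0851
```

```bash
python3 - <<'E'
from h import *
o=st();print(np.round(o['joints'],2))
plan((.44,.12,.22),135,jaw=0)
E
```

```text
t 30.32 tcp [ 0.4376 -0.0994  0.2419] grip 0.0851 F [ 1.1 -0.2  0.1]
R [[-0.177, 0.984, 0.016], [0.984, 0.177, 0.002], [-0.001, 0.016, -1.0]]
[-0.7   0.07  0.85  2.11 -0.07  0.97  0.36]
a0 100.2 n 5 w [  0.8   0.3 -34.8] D mm [  2.4 219.4 -21.9]
[{"linear": [0.0431, 0.0082, 0.0045], "dr": [0.2, 0.1, -7.0], "jaw": 0}, {"linear": [0.0418, 0.0134, 0.0045], "dr": [0.2, 0.1, -7.0], "jaw": 0}, {"linear": [0.0399, 0.0183, 0.0045], "dr": [0.2, 0.1, -7.0], "jaw": 0}, {"linear": [0.0373, 0.023, 0.0045], "dr": [0.2, 0.1, -7.0], "jaw": 0}, {"linear": [0.0343, 0.0274, 0.0044], "dr": [0.2, 0.1, -7.0], "jaw": 0}]
```

Request:
drive_tool(
  commands=[
    {"linear":[0.043,0.009,0.004],"dr":[0.2,0,-7],"jaw":0},
    {"linear":[0.042,0.014,0.004],"dr":[0.2,0,-7],"jaw":0},
    {"linear":[0.04,0.019,0.004],"dr":[0.2,0,-7],"jaw":0},
    {"linear":[0.037,0.023,0.004],"dr":[0.2,0,-7],"jaw":0},
    {"linear":[0.034,0.027,0.004],"dr":[0.2,0,-7],"jaw":0},
    {"linear":[0,0,0],"dr":[0,0,0],"jaw":0},
  ],
)

```text
clock: 31.08
tcp_pos: [0.4494, 0.1235, 0.2284]
orientation: [1.178, 2.896, 0.007]
contact_force: [0.1, -0.1, -0.9]
grip_width: 0.0852
```

```bash
python3 - <<'E'
from h import *
o=st();print(np.round(o['joints'],2))
plan((.42,.395,.20),177,jaw=0)
grab('top','tp18.png',(280,120,440,260),5)
crop('tp18.png','tp18b.png',(120,160,280,280),5)
grab('scene','sc18.png',(280,190,440,340),5)
E
```

```text
t 31.07 tcp [0.4494 0.1235 0.2284] grip 0.0852 F [ 0.1 -0.1 -0.9]
R [[-0.716, 0.698, 0.015], [0.698, 0.716, -0.002], [-0.012, 0.01, -1.0]]
[-0.95  0.13  0.6   2.08 -0.08  0.94  0.49]
a0 135.7 n 7 w [  0.3   0.9 -41.3] D mm [-29.4 271.5 -28.4]
[{"linear": [0.0301, 0.0248, 0.0039], "dr": [0.0, 0.1, -5.9], "jaw": 0}, {"linear": [0.0274, 0.0278, 0.004], "dr": [0.0, 0.1, -5.9], "jaw": 0}, {"linear": [0.0244, 0.0304, 0.004], "dr": [0.0, 0.1, -5.9], "jaw": 0}, {"linear": [0.0211, 0.0328, 0.004], "dr": [0.0, 0.1, -5.9], "jaw": 0}, {"linear": [0.0177, 0.0348, 0.0041], "dr": [0.0, 0.1, -5.9], "jaw": 0}, {"linear": [0.014, 0.0364, 0.0041], "dr": [0.0, 0.1, -5.9], "jaw": 0}, {"linear": [0.0102, 0.0377, 0.0041], "dr": [0.0, 0.1, -5.9], "jaw": 0}]
```

View pics/tp18.png

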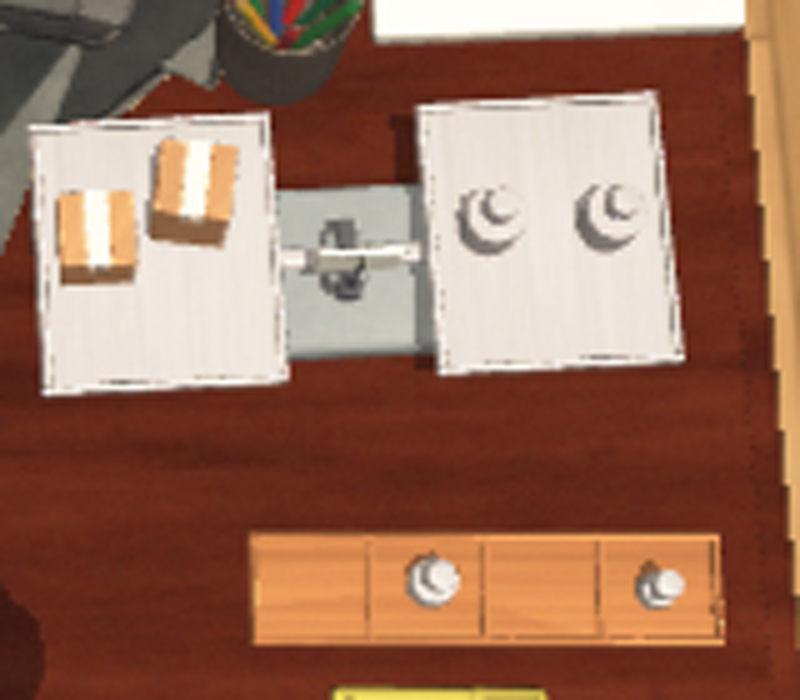

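View pics/tp18b.png

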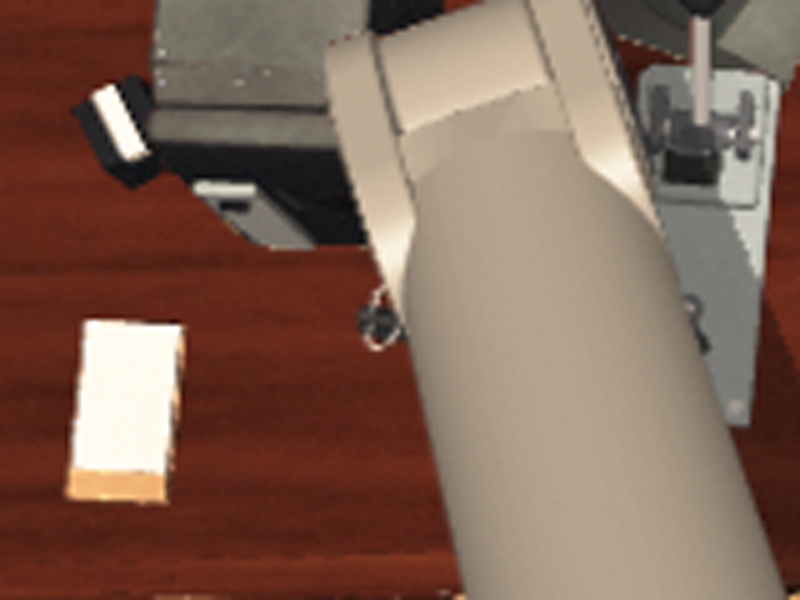

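View pics/sc18.png

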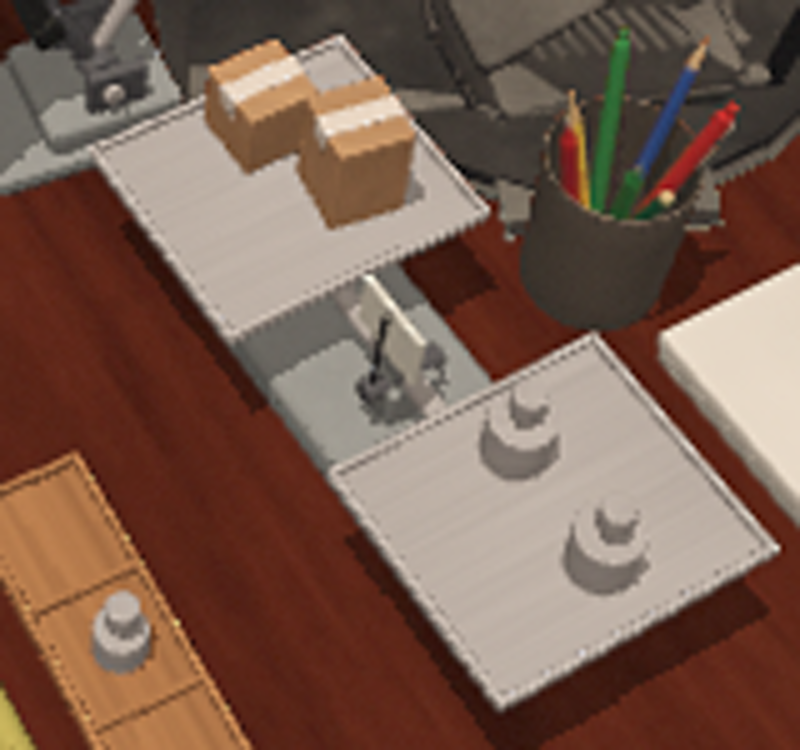

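```bash
python3 - <<'E'
from h import *
S=viewer.calibration('scene');d=np.deg2rad
lp=box((.592,-.066,.076),d(1.8),.15,.13,.004); rp=box((.5985,-.276,.076),d(1.8),.15,.13,.004)
wire('sc18.png','sc18w.png',S,[lp,rp],(280,190,440,340),5)
A=cv2.imread('pics/raw_scene0.png');B=cv2.imread('pics/raw_sc18.png')
cv2.imwrite('pics/cmp.png',np.hstack([cv2.resize(x[190:340,280:440],None,fx=2.4,fy=2.4) for x in(A,B)]))
E
```

```text
(no output)
```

View pics/sc18w.png

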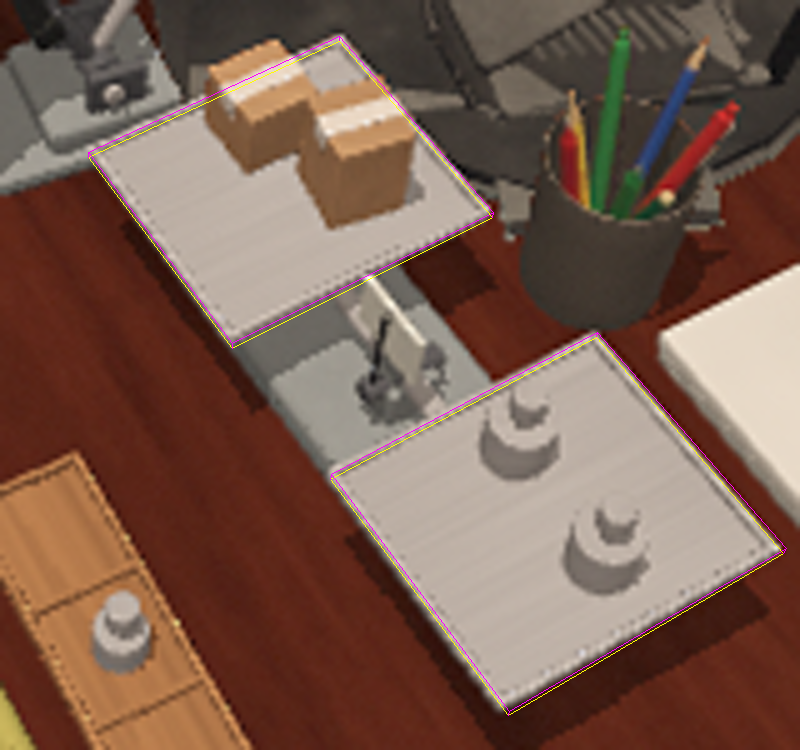

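View pics/cmp.png

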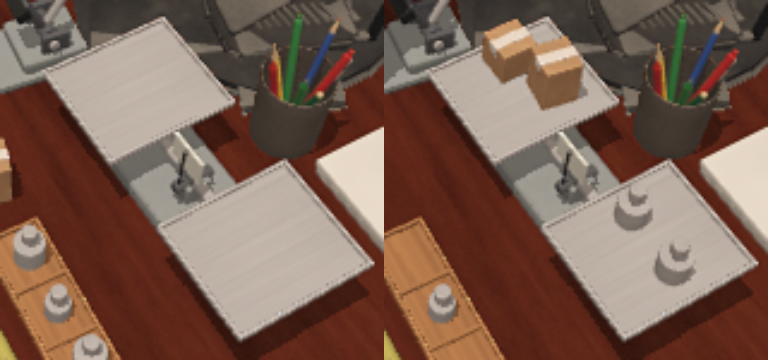

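```bash
python3 - <<'E'
from h import *
T=viewer.calibration('top')
P=np.array([px2w(T,u/5-.5+120,v/5-.5+160,.014) for u,v in((85,320),(185,325),(170,500),(67,497))]);print(P.round(4).tolist(),P.mean(0))
print([np.degrees(np.arctan2(*(a-b)[1::-1])) for a,b in((P[0],P[3]),(P[1],P[2]))])
E
```

```text
[[0.4728, 0.4234, 0.014], [0.4681, 0.3674, 0.014], [0.3713, 0.3743, 0.014], [0.3747, 0.4311, 0.014]] [0.42171409 0.39905593 0.014     ]
[np.float64(-4.528278205706983), np.float64(-4.0490047694581675)]
```

Request:
drive_tool(
  commands=[
    {"linear":[0.03,0.025,0.004],"dr":[0,0.1,-5.9],"jaw":0},
    {"linear":[0.0275,0.028,0.004],"dr":[0,0.1,-5.9],"jaw":0},
    {"linear":[0.0245,0.0305,0.004],"dr":[0,0.1,-5.9],"jaw":0},
    {"linear":[0.021,0.033,0.004],"dr":[0,0.1,-5.9],"jaw":0},
    {"linear":[0.0175,0.035,0.004],"dr":[0,0.1,-5.9],"jaw":0},
    {"linear":[0.014,0.0365,0.004],"dr":[0,0.1,-5.9],"jaw":0},
    {"linear":[0.01,0.038,0.004],"dr":[0,0.1,-5.9],"jaw":0},
    {"linear":[0,0,0],"dr":[0,0,0],"jaw":0},
  ],
)

```text
clock: 32.17
tcp_pos: [0.4259, 0.3985, 0.2011]
orientation: [0.067, 3.133, 0.008]
contact_force: [-0.1, 0.2, -0.6]
grip_width: 0.0857
```

```bash
python3 - <<'E'
from h import *
o=st();print(np.round(o['joints'],2))
c=grab('wrist','wr19.png')
wire('wr19.png','wr19w.png',c,[box((.4235,.3995,0),np.deg2rad(-3),.1,.054,.014)],(0,0,560,420),1)
plan((.4235,.3995,.08),177,jaw=0)
E
```

```text
t 32.17 tcp [0.4259 0.3985 0.2011] grip 0.0857 F [-0.1  0.2 -0.6]
R [[-0.999, 0.043, 0.008], [0.043, 0.999, 0.005], [-0.007, 0.005, -1.0]]
[-1.12  0.36  0.34  1.84 -0.14  0.96  0.8 ]
a0 177.4 n 3 w [0.2 0.4 0.4] D mm [  -3.2    3.2 -121.3]
[{"linear": [0.0014, 0.0008, 0.0404], "dr": [0.1, 0.1, 0.1], "jaw": 0}, {"linear": [0.0013, 0.0009, 0.0404], "dr": [0.1, 0.1, 0.1], "jaw": 0}, {"linear": [0.0012, 0.0009, 0.0404], "dr": [0.1, 0.1, 0.1], "jaw": 0}]
```

View pics/wr19w.png

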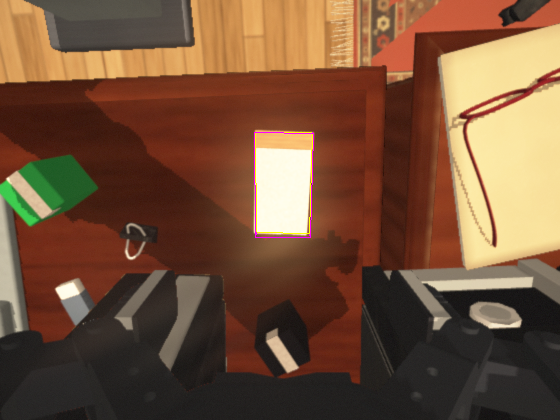

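Request:
drive_tool(
  commands=[
    {"linear":[0.001,0.001,0.03],"dr":[0.1,0.2,0.1],"jaw":0},
    {"linear":[0.001,0.001,0.03],"dr":[0.1,0.2,0.1],"jaw":0},
    {"linear":[0.001,0.001,0.03],"dr":[0,0,0.1],"jaw":0},
    {"linear":[0,0,0.03],"dr":[0,0,0],"jaw":0},
    {"linear":[0,0,0.03],"dr":[0,0,0],"jaw":0},
    {"linear":[0,0,0],"dr":[0,0,0],"jaw":0},
  ],
)

```text
clock: 32.98
tcp_pos: [0.4304, 0.3919, 0.0496]
orientation: [0.103, 3.135, -0.002]
contact_force: [1.3, -0.9, 0.7]
grip_width: 0.0855
```

```bash
python3 - <<'E'
from h import *
o=st();print(np.round(o['joints'],2))
plan((.4235,.3995,.001),176.8,jaw=0)
E
```

```text
t 32.98 tcp [0.4304 0.3919 0.0496] grip 0.0855 F [ 1.3 -0.9  0.7]
R [[-0.998, 0.066, 0.005], [0.066, 0.998, -0.002], [-0.005, -0.001, -1.0]]
[-1.06  0.57  0.28  1.93 -0.23  0.66  0.86]
a0 176.2 n 2 w [-0.1  0.3 -0.6] D mm [ -6.9   7.6 -48.6]
[{"linear": [0.0038, 0.0036, 0.0243], "dr": [-0.0, 0.2, -0.3], "jaw": 0}, {"linear": [0.0038, 0.0036, 0.0243], "dr": [-0.0, 0.2, -0.3], "jaw": 0}]
```

Request:
drive_tool(
  commands=[
    {"linear":[0.006,0.006,0.012],"dr":[0,0.2,-0.3],"jaw":0},
    {"linear":[0.006,0.004,0.012],"dr":[0,0.1,-0.3],"jaw":0},
    {"linear":[0.001,0,0.012],"dr":[0,0,0],"jaw":0},
    {"linear":[0,0,0],"dr":[0,0,0],"jaw":0},
  ],
)

```text
clock: 33.48
tcp_pos: [0.4192, 0.4043, 0.0144]
orientation: [0.088, 3.138, 0.003]
contact_force: [0.4, 0.3, 0.0]
grip_width: 0.0854
```

```bash
python3 - <<'E'
from h import *
o=st()
plan((.4195,.3995,.001),176.8,jaw=0)
c=grab('wrist','wr20.png')
E
```

```text
t 33.48 tcp [0.4192 0.4043 0.0144] grip 0.0854 F [0.4 0.3 0. ]
R [[-0.998, 0.056, 0.003], [0.056, 0.998, 0.002], [-0.003, 0.002, -1.0]]
a0 176.8 n 1 w [ 0.1  0.2 -0. ] D mm [  0.3  -4.8 -13.4]
[{"linear": [-0.0005, -0.0048, 0.0134], "dr": [0.1, 0.2, -0.0], "jaw": 0}]
```

View pics/wr20.png

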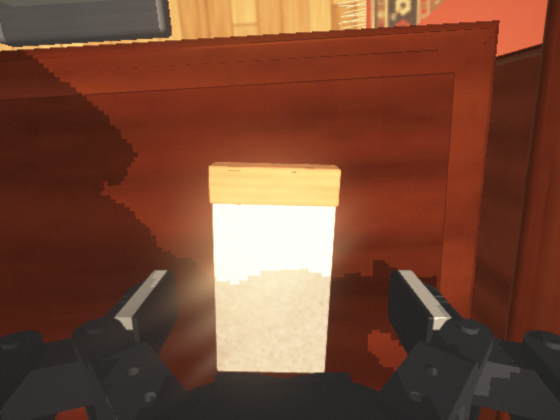

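Request:
drive_tool(
  commands=[
    {"linear":[0,-0.005,0.008],"dr":[0,0.1,0],"jaw":0},
    {"linear":[0,0,0.006],"dr":[0,0,0],"jaw":0},
    {"linear":[0,0,0],"dr":[0,0,0],"jaw":0.2},
    {"linear":[0,0,0],"dr":[0,0,0],"jaw":0.3},
  ],
  force=40,
)

```text
clock: 34.02
tcp_pos: [0.4202, 0.3992, 0.0006]
orientation: [0.089, 3.138, 0.006]
contact_force: [0.7, 0.1, -0.2]
grip_width: 0.0596
```

```bash
python3 - <<'E'
from h import *
o=st()
plan((.4195,.3995,.001),176.8,jaw=0)
c=grab('wrist','wr21.png')
E
```

```text
t 34.02 tcp [0.4202 0.3992 0.0006] grip 0.0596 F [ 0.7  0.1 -0.2]
R [[-0.998, 0.057, 0.003], [0.057, 0.998, 0.004], [-0.002, 0.004, -1.0]]
a0 176.7 n 1 w [ 0.2  0.1 -0.1] D mm [-0.7  0.3  0.4]
[{"linear": [0.0007, 0.0003, -0.0004], "dr": [0.2, 0.1, -0.1], "jaw": 0}]
```

View pics/wr21.png

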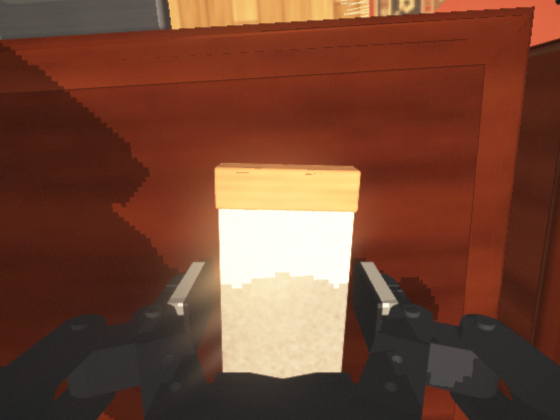

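Request:
drive_tool(
  commands=[
    {"linear":[0,0,0.002],"dr":[0,0,0],"jaw":0.3},
    {"linear":[0,0,0],"dr":[0,0,0],"jaw":1},
    {"linear":[0,0,0],"dr":[0,0,0],"jaw":1},
    {"linear":[0,0,0],"dr":[0,0,0],"jaw":1},
    {"linear":[0,0,0],"dr":[0,0,0],"jaw":1},
    {"linear":[0,0,-0.01],"dr":[0,0,0],"jaw":1},
    {"linear":[0,0,-0.02],"dr":[0,0,0],"jaw":1},
    {"linear":[0,0,0],"dr":[0,0,0],"jaw":1},
  ],
)

```text
clock: 35.08
tcp_pos: [0.4201, 0.3993, 0.0302]
orientation: [0.089, 3.138, 0.006]
contact_force: [-0.0, -0.1, -0.9]
grip_width: 0.0529
```

```bash
python3 - <<'E'
from h import *
o=st()
c=grab('wrist','wr22.png'); grab('scene','sc22.png',(150,100,310,220),5)
E
```

```text
t 35.08 tcp [0.4201 0.3993 0.0302] grip 0.0529 F [-0.  -0.1 -0.9]
R [[-0.998, 0.057, 0.003], [0.057, 0.998, 0.004], [-0.003, 0.004, -1.0]]
```

View pics/wr22.png

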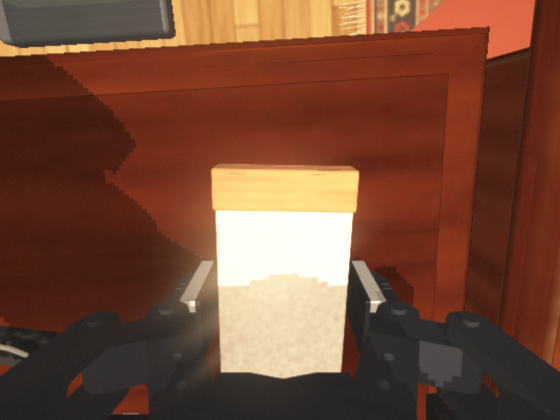

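View pics/sc22.png

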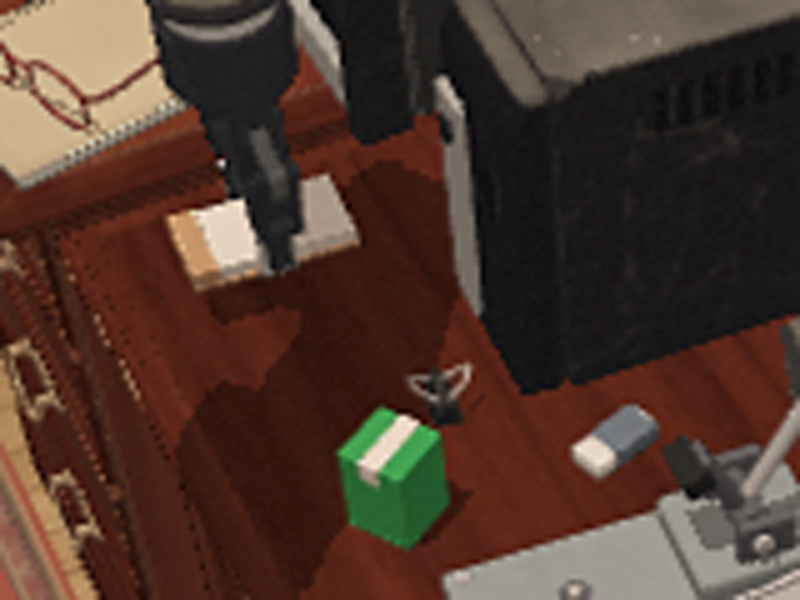

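Request:
drive_tool(
  commands=[
    {"linear":[0,0,-0.03],"dr":[0,0,0],"jaw":1},
    {"linear":[0,0,-0.04],"dr":[0,0,0],"jaw":1},
    {"linear":[0,0,-0.04],"dr":[0,0,0],"jaw":1},
    {"linear":[0,0,-0.03],"dr":[0,0,0],"jaw":1},
    {"linear":[0,0,0],"dr":[0,0,0],"jaw":1},
  ],
)

```text
clock: 35.8
tcp_pos: [0.4169, 0.3965, 0.1681]
orientation: [-0.088, -3.136, 0.007]
contact_force: [-0.3, 0.0, -1.5]
grip_width: 0.0529
```

```bash
python3 - <<'E'
from h import *
o=st()
plan((.435,.20,.17),174,jaw=1,vmax=.035)
E
```

```text
t 35.8 tcp [0.4169 0.3965 0.1681] grip 0.0529 F [-0.3  0.  -1.5]
R [[-0.998, 0.056, -0.004], [0.056, 0.998, -0.005], [0.004, -0.005, -1.0]]
a0 176.8 n 6 w [-0.3 -0.2  2.8] D mm [  18.1 -196.5    1.9]
[{"linear": [-0.0048, -0.0325, -0.0002], "dr": [-0.0, -0.0, 0.5], "jaw": 1}, {"linear": [-0.0051, -0.0325, -0.0002], "dr": [-0.0, -0.0, 0.5], "jaw": 1}, {"linear": [-0.0054, -0.0325, -0.0002], "dr": [-0.0, -0.0, 0.5], "jaw": 1}, {"linear": [-0.0056, -0.0324, -0.0002], "dr": [-0.0, -0.0, 0.5], "jaw": 1}, {"linear": [-0.0059, -0.0324, -0.0003], "dr": [-0.0, -0.0, 0.5], "jaw": 1}, {"linear": [-0.0062, -0.0323, -0.0003], "dr": [-0.0, -0.0, 0.5], "jaw": 1}]
```

Request:
drive_tool(
  commands=[
    {"linear":[-0.0015,-0.032,-0.001],"dr":[0,0,0.4],"jaw":1},
    {"linear":[-0.0015,-0.0325,-0.001],"dr":[0,0,0.4],"jaw":1},
    {"linear":[-0.0015,-0.0325,0],"dr":[0,0,0.4],"jaw":1},
    {"linear":[-0.002,-0.0325,0],"dr":[0,0,0.5],"jaw":1},
    {"linear":[-0.002,-0.0325,0],"dr":[0,0,0.5],"jaw":1},
    {"linear":[-0.003,-0.0325,0],"dr":[0,0,0.5],"jaw":1},
    {"linear":[0,0,0],"dr":[0,0,0],"jaw":1},
  ],
)

```text
clock: 36.67
tcp_pos: [0.4072, 0.1924, 0.1604]
orientation: [-0.16, -3.121, 0.028]
contact_force: [-0.4, 0.8, -1.5]
grip_width: 0.0529
```

```bash
python3 - <<'E'
from h import *
o=st();print(np.round(o['joints'],2))
plan((.4645,.0868,.14),173.5,jaw=1,vmax=.035)
E
```

```text
t 36.67 tcp [0.4072 0.1924 0.1604] grip 0.0529 F [-0.4  0.8 -1.5]
R [[-0.995, 0.102, -0.017], [0.102, 0.995, -0.017], [0.015, -0.019, -1.0]]
[-0.95  0.22  0.42  2.15 -0.11  0.82  1.01]
a0 174.1 n 4 w [-1.1 -0.9  0.6] D mm [  57.3 -105.6  -20.4]
[{"linear": [-0.017, -0.0247, 0.0053], "dr": [-0.3, -0.2, 0.2], "jaw": 1}, {"linear": [-0.0171, -0.0247, 0.0052], "dr": [-0.3, -0.2, 0.2], "jaw": 1}, {"linear": [-0.0171, -0.0247, 0.0052], "dr": [-0.3, -0.2, 0.2], "jaw": 1}, {"linear": [-0.0172, -0.0246, 0.0051], "dr": [-0.3, -0.2, 0.2], "jaw": 1}]
```

Request:
drive_tool(
  commands=[
    {"linear":[-0.017,-0.0245,0],"dr":[-0.3,-0.2,0.2],"jaw":1},
    {"linear":[-0.017,-0.0245,0.004],"dr":[-0.3,-0.2,0.2],"jaw":1},
    {"linear":[-0.017,-0.0245,0.005],"dr":[-0.3,-0.2,0.2],"jaw":1},
    {"linear":[-0.017,-0.0245,0.005],"dr":[-0.2,-0.2,0],"jaw":1},
    {"linear":[0,0,0],"dr":[0,0,0],"jaw":1},
  ],
)

```text
clock: 37.3
tcp_pos: [0.4635, 0.0884, 0.1409]
orientation: [-0.166, -3.13, 0.004]
contact_force: [-0.6, 0.0, -1.8]
grip_width: 0.0528
```

```bash
python3 - <<'E'
from h import *
o=st();print(np.round(o['joints'],2))
plan((.4645,.0868,.06),173.5,jaw=1,vmax=.025)
grab('scene','sc23.png',(190,110,350,230),5); grab('wrist','wr23.png')
E
```

```text
t 37.3 tcp [0.4635 0.0884 0.1409] grip 0.0528 F [-0.6  0.  -1.8]
R [[-0.994, 0.106, -0.007], [0.106, 0.994, -0.002], [0.007, -0.003, -1.0]]
[-0.72  0.29  0.47  2.14 -0.18  0.77  1.33]
a0 173.9 n 4 w [-0.2 -0.4  0.4] D mm [  1.   -1.6 -80.9]
[{"linear": [-0.0004, -0.0003, 0.0202], "dr": [-0.0, -0.1, 0.1], "jaw": 1}, {"linear": [-0.0004, -0.0003, 0.0202], "dr": [-0.0, -0.1, 0.1], "jaw": 1}, {"linear": [-0.0004, -0.0003, 0.0202], "dr": [-0.0, -0.1, 0.1], "jaw": 1}, {"linear": [-0.0003, -0.0004, 0.0202], "dr": [-0.0, -0.1, 0.1], "jaw": 1}]
```

View pics/sc23.png

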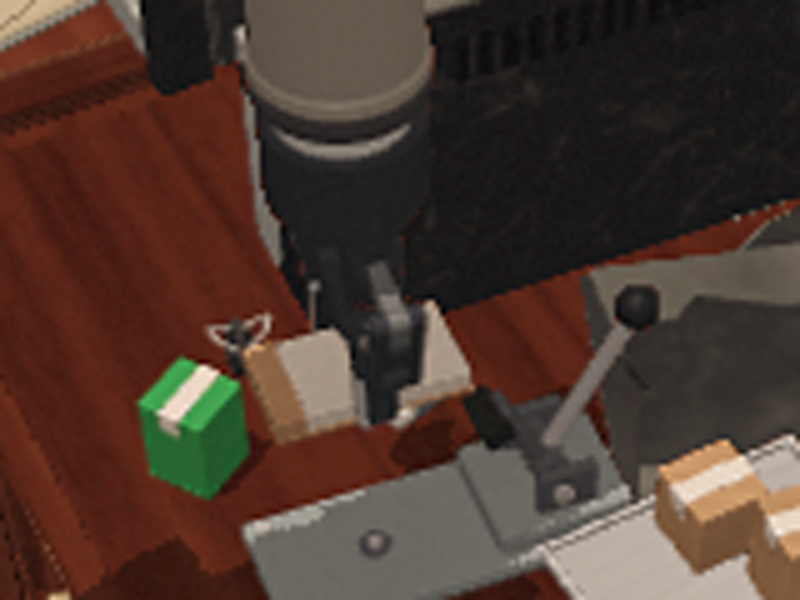

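View pics/wr23.png

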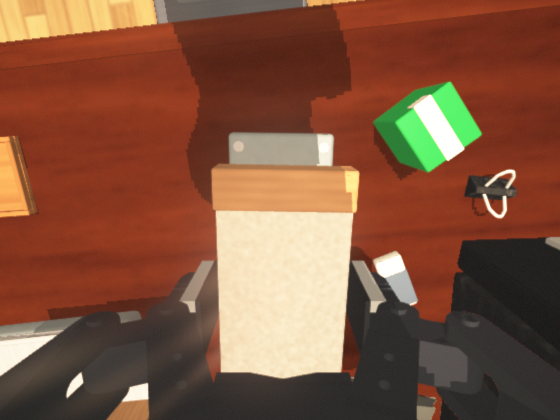

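```bash
python3 - <<'E'
from h import *
T=viewer.calibration('top');S=viewer.calibration('scene')
t=lambda u,v:(u/5-.5+120,v/5-.5+160)
sa=lambda u,v:(u/5-.5+170,v/5-.5+130)
pin=np.array([.467,.0865]);e=np.array([np.cos(np.radians(-6.5)),np.sin(np.radians(-6.5))])
for a,b in(((692,167),(592,312)),((722,185),(600,325)),((668,150),(590,288)),((664,182),(566,298))):
    X=tri(T,t(*a),S,sa(*b));print(X.round(4),'along',((X[:2]-pin)@e).round(4), w2px(T,X)-t(*a))
E
```

```text
[0.5323 0.0795 0.0921] along 0.0656 [ 0.09687327 -0.41577042]
[0.5234 0.0626 0.1022] along 0.0587 [ 0.42301928 -1.74566608]
[0.5398 0.0922 0.0947] along 0.0717 [-0.03388099  0.14702152]
[0.5249 0.0945 0.0918] along 0.0567 [ 0.1138032  -0.49636375]
```

Request:
drive_tool(
  commands=[
    {"linear":[0.002,-0.001,0.02],"dr":[0,-0.1,0.1],"jaw":1},
    {"linear":[0.001,0,0.02],"dr":[0,-0.1,0.1],"jaw":1},
    {"linear":[0.001,0,0.02],"dr":[0,-0.1,0.1],"jaw":1},
    {"linear":[0,0,0.02],"dr":[0,-0.1,0.1],"jaw":1},
    {"linear":[0,0,0],"dr":[0,0,0],"jaw":1},
  ],
)

```text
clock: 38.02
tcp_pos: [0.4563, 0.0989, 0.0582]
orientation: [-0.152, -3.136, -0.001]
contact_force: [-1.0, 0.3, -0.8]
grip_width: 0.0524
```

```bash
python3 - <<'E'
from h import *
o=st();print(np.round(o['joints'],2))
plan((.4595,.0873,.026),173.5,jaw=1,vmax=.025)
E
```

```text
t 38.02 tcp [0.4563 0.0989 0.0582] grip 0.0524 F [-1.   0.3 -0.8]
R [[-0.995, 0.097, -0.002], [0.097, 0.995, 0.001], [0.002, 0.001, -1.0]]
[-0.66  0.43  0.38  2.2  -0.3   0.56  1.42]
a0 174.5 n 2 w [ 0.  -0.1  1. ] D mm [  3.2 -11.6 -32.2]
[{"linear": [-0.0022, -0.0056, 0.0161], "dr": [0.0, -0.0, 0.5], "jaw": 1}, {"linear": [-0.0022, -0.0056, 0.0161], "dr": [0.0, -0.0, 0.5], "jaw": 1}]
```

Request:
drive_tool(
  commands=[
    {"linear":[-0.002,-0.007,0.008],"dr":[0,0,0.5],"jaw":1},
    {"linear":[-0.002,-0.006,0.008],"dr":[0,0,0.5],"jaw":1},
    {"linear":[0,-0.002,0.008],"dr":[0,0,0.1],"jaw":1},
    {"linear":[0,0,0.006],"dr":[0,0,0],"jaw":1},
    {"linear":[0,0,0],"dr":[0,0,0],"jaw":1},
  ],
)

```text
clock: 38.65
tcp_pos: [0.4599, 0.084, 0.0277]
orientation: [0.182, 3.136, 0.004]
contact_force: [0.2, -0.5, -1.7]
grip_width: 0.0531
```

```bash
python3 - <<'E'
from h import *
o=st()
plan((.4595,.0873,.020),173.5,jaw=1,vmax=.025)
grab('scene','sc24.png',(190,110,350,230),5)
E
```

```text
t 38.65 tcp [0.4599 0.084  0.0277] grip 0.0531 F [ 0.2 -0.5 -1.7]
R [[-0.993, 0.116, 0.001], [0.116, 0.993, 0.003], [-0.0, 0.003, -1.0]]
a0 173.3 n 1 w [ 0.1  0.  -0.2] D mm [-0.4  3.3 -7.7]
[{"linear": [0.0008, 0.0032, 0.0077], "dr": [0.1, 0.0, -0.2], "jaw": 1}]
```

View pics/sc24.png

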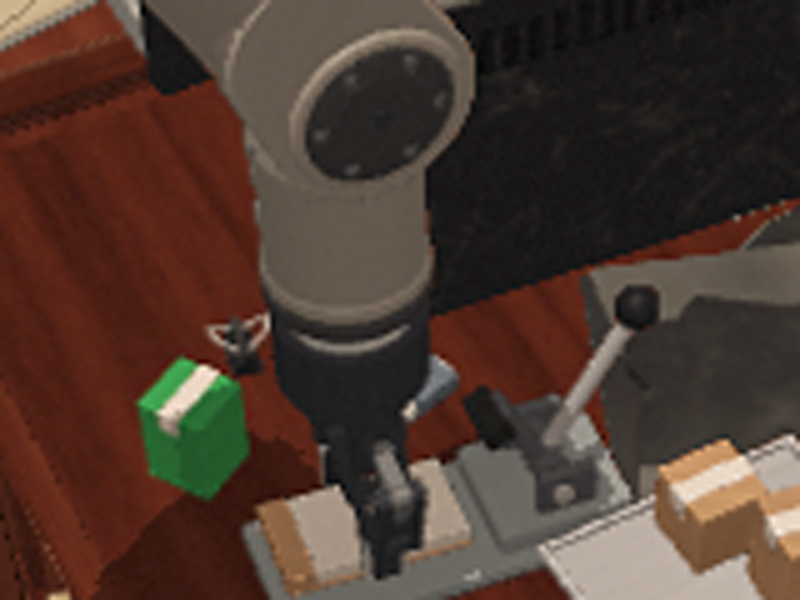

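Request:
drive_tool(
  commands=[
    {"linear":[0.001,0.003,0.006],"dr":[0,0,-0.1],"jaw":1},
    {"linear":[0,0,0.005],"dr":[0,0,0],"jaw":1},
    {"linear":[0,0,0.003],"dr":[0,0,0],"jaw":1},
    {"linear":[0,0,0],"dr":[0,0,0],"jaw":1},
  ],
)

```text
clock: 39.2
tcp_pos: [0.4597, 0.0879, 0.0132]
orientation: [0.178, 3.135, 0.005]
contact_force: [-0.4, 0.1, -1.4]
grip_width: 0.0525
```

```bash
python3 - <<'E'
from h import *
o=st()
plan((.4595,.0873,.011),173.5,jaw=1,vmax=.025)
E
```

```text
t 39.2 tcp [0.4597 0.0879 0.0132] grip 0.0525 F [-0.4  0.1 -1.4]
R [[-0.994, 0.113, 0.002], [0.113, 0.994, 0.003], [-0.001, 0.003, -1.0]]
a0 173.5 n 1 w [ 0.2  0.1 -0. ] D mm [-0.2 -0.6 -2.2]
[{"linear": [0.0002, -0.0007, 0.0022], "dr": [0.2, 0.1, -0.0], "jaw": 1}]
```

Request:
drive_tool(
  commands=[
    {"linear":[0,0,0.001],"dr":[0,0,0],"jaw":1},
    {"linear":[0,0,0.001],"dr":[0,0,0],"jaw":1},
    {"linear":[0,0,0],"dr":[0,0,0],"jaw":0.3},
    {"linear":[0,0,0],"dr":[0,0,0],"jaw":0.2},
    {"linear":[0,0,0],"dr":[0,0,0],"jaw":0.1},
    {"linear":[0,0,-0.01],"dr":[0,0,0],"jaw":0.1},
    {"linear":[0,0,-0.03],"dr":[0,0,0],"jaw":0.1},
    {"linear":[0,0,-0.03],"dr":[0,0,0],"jaw":0.1},
  ],
)

```text
clock: 40.2
tcp_pos: [0.4588, 0.087, 0.0828]
orientation: [-0.179, -3.135, -0.003]
contact_force: [0.6, 1.0, 0.0]
grip_width: 0.0768
```

Request:
drive_tool(
  commands=[
    {"linear":[0,0,-0.04],"dr":[0,0,0],"jaw":0.1},
    {"linear":[0,0,-0.04],"dr":[0,0,0],"jaw":0.1},
    {"linear":[0,0,-0.03],"dr":[0,0,0],"jaw":0.4},
    {"linear":[0,0,0],"dr":[0,0,0],"jaw":0.5},
  ],
)

```text
clock: 40.7
tcp_pos: [0.4596, 0.0866, 0.2006]
orientation: [0.181, 3.133, 0.008]
contact_force: [-0.0, -0.1, 0.0]
grip_width: 0.0429
```

```bash
python3 - <<'E'
from h import *
o=st();print(np.round(o['joints'],2))
S=grab('scene','sc25.png',(190,110,350,230),5); c=grab('wrist','wr25.png')
d=np.deg2rad
wire('wr25.png','wr25w.png',c,[box((.467-.005*.9936,.0865+.005*.113,.012),d(-6.5),.1,.054,.014),box((.466,.0866,0),d(-6.5),.118,.08,.012)],(0,0,560,420),1)
E
```

```text
t 40.7 tcp [0.4596 0.0866 0.2006] grip 0.0429 F [-0.  -0.1  0. ]
R [[-0.993, 0.115, 0.004], [0.115, 0.993, 0.005], [-0.004, 0.005, -1.0]]
[-0.78  0.17  0.52  2.1  -0.12  0.89  1.26]
```

View pics/sc25.png

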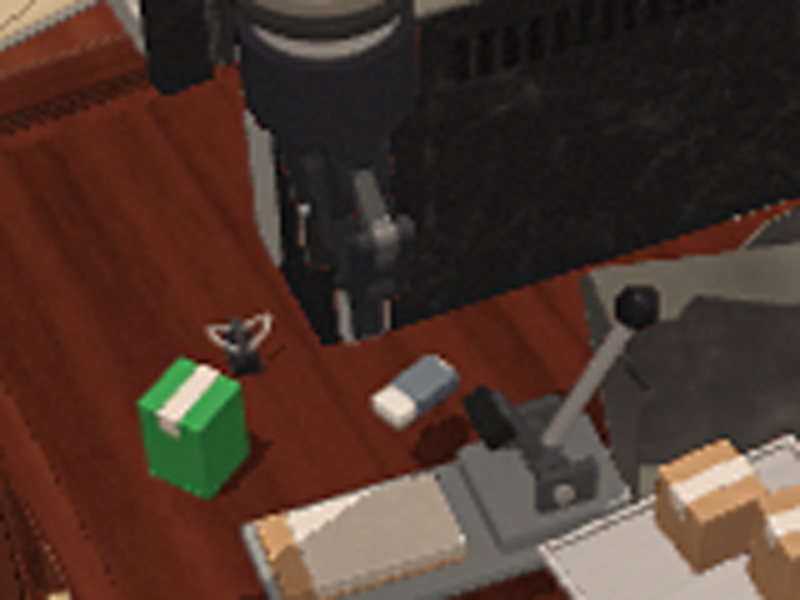

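View pics/wr25w.png

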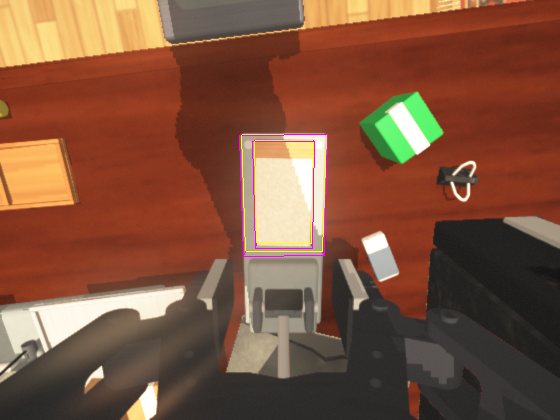

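```bash
python3 - <<'E'
from h import *
plan((.611,.0703,.205),173.5,jaw=.3)
E
```

```text
a0 173.4 n 4 w [ 0.2 -0.  -0.1] D mm [152.9 -16.    6.7]
[{"linear": [-0.0384, 0.0004, -0.0017], "dr": [0.0, -0.0, -0.0], "jaw": 0.3}, {"linear": [-0.0384, 0.0004, -0.0017], "dr": [0.0, -0.0, -0.0], "jaw": 0.3}, {"linear": [-0.0384, 0.0004, -0.0017], "dr": [0.0, -0.0, -0.0], "jaw": 0.3}, {"linear": [-0.0384, 0.0004, -0.0017], "dr": [0.0, -0.0, -0.0], "jaw": 0.3}]
```

Request:
drive_tool(
  commands=[
    {"linear":[-0.038,0.0005,-0.005],"dr":[0,0,0],"jaw":0.3},
    {"linear":[-0.038,0.0005,-0.004],"dr":[0,0,0],"jaw":0.3},
    {"linear":[-0.038,0.0005,-0.002],"dr":[0,0,0],"jaw":0.3},
    {"linear":[-0.038,0.0005,0],"dr":[0,0,0],"jaw":0.3},
    {"linear":[0,0,0],"dr":[0,0,0],"jaw":0.3},
    {"linear":[0,0,0],"dr":[0,0,0],"jaw":0.3},
  ],
)

```text
clock: 41.55
tcp_pos: [0.6069, 0.0696, 0.1989]
orientation: [-0.178, -3.119, 0.004]
contact_force: [-0.3, 0.2, 0.7]
grip_width: 0.0596
```

```bash
python3 - <<'E'
from h import *
o=st();print(np.round(o['joints'],2))
plan((.611,.0703,.14),173.5,jaw=.3)
S=grab('scene','sc26.png',(190,90,350,210),5); c=grab('wrist','wr26.png'); np.save('c26.npy',dict(c),allow_pickle=True)
print(w2px(c,(.6116,.0703,.138)))
E
```

```text
t 41.55 tcp [0.6069 0.0696 0.1989] grip 0.0596 F [-0.3  0.2  0.7]
R [[-0.993, 0.114, -0.017], [0.114, 0.994, -0.002], [0.017, -0.004, -1.0]]
[-0.6   0.45  0.52  1.76 -0.26  1.02  1.47]
a0 173.5 n 2 w [-0.2 -1.  -0. ] D mm [  4.1   0.7 -58.9]
[{"linear": [-0.0025, 0.0007, 0.0294], "dr": [-0.1, -0.5, -0.0], "jaw": 0.3}, {"linear": [-0.0022, 0.0006, 0.0294], "dr": [-0.1, -0.5, -0.0], "jaw": 0.3}]
[285.79768564 240.89844938]
```

View pics/wr26.png

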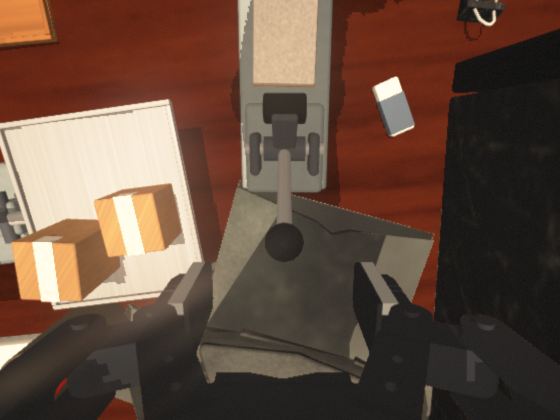

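View pics/sc26.png

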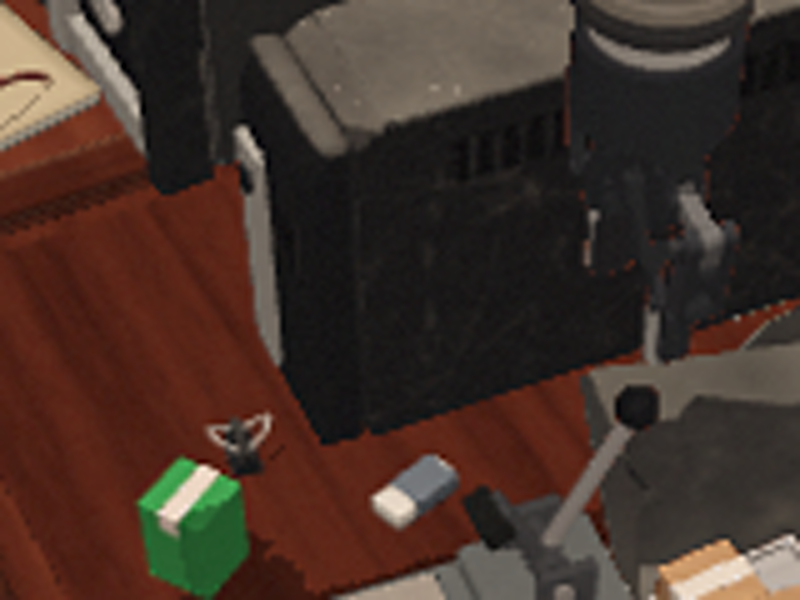

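Request:
drive_tool(
  commands=[
    {"linear":[-0.003,0,0.025],"dr":[-0.1,-0.5,0],"jaw":0.3},
    {"linear":[-0.003,0,0.025],"dr":[-0.1,-0.4,0],"jaw":0.3},
    {"linear":[0,0,0.015],"dr":[0,0,0],"jaw":0.3},
    {"linear":[0,0,0],"dr":[0,0,0],"jaw":0.3},
  ],
)

```text
clock: 42.15
tcp_pos: [0.6099, 0.0706, 0.1337]
orientation: [-0.176, -3.136, -0.004]
contact_force: [1.3, -0.5, 0.8]
grip_width: 0.0601
```

```bash
python3 - <<'E'
from h import *
o=st()
plan((.611,.0703,.119),173.5,jaw=.3)
c=grab('wrist','wr27.png')
E
```

```text
t 42.15 tcp [0.6099 0.0706 0.1337] grip 0.0601 F [ 1.3 -0.5  0.8]
R [[-0.994, 0.112, -0.0], [0.112, 0.994, 0.003], [0.0, 0.003, -1.0]]
a0 173.6 n 1 w [ 0.2 -0.   0.1] D mm [  1.1  -0.3 -14.7]
[{"linear": [-0.0012, -0.0002, 0.0147], "dr": [0.2, -0.0, 0.1], "jaw": 0.3}]
```

View pics/wr27.png

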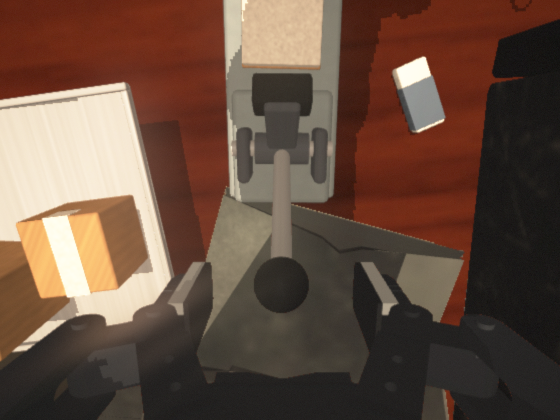

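Down the rest and close gently on the ball.

Request:
drive_tool(
  commands=[
    {"linear":[-0.001,0,0.008],"dr":[0,0,0],"jaw":0.3},
    {"linear":[0,0,0.007],"dr":[0,0,0],"jaw":0.3},
    {"linear":[0,0,0],"dr":[0,0,0],"jaw":0.3},
    {"linear":[0,0,0],"dr":[0,0,0],"jaw":1},
    {"linear":[0,0,0],"dr":[0,0,0],"jaw":1},
    {"linear":[0,0,0],"dr":[0,0,0],"jaw":1},
    {"linear":[0,0,0],"dr":[0,0,0],"jaw":1},
  ],
  force=25,
)

```text
clock: 43.08
tcp_pos: [0.6128, 0.0697, 0.121]
orientation: [0.177, 3.132, 0.005]
contact_force: [-0.3, 0.1, -0.5]
grip_width: 0.0223
```

```bash
cat > arc.py <<'E'
from h import *
import sys
o=monitor.get_obs(); R=Rot.from_rotvec(o['orientation']); 
off=np.array([float(x) for x in sys.argv[2:5]]) if len(sys.argv)>2 else None
ax=np.array([.5614,.0757,.045]); e=np.array([np.cos(np.radians(-6.5)),np.sin(np.radians(-6.5)),0])
ball=lambda f:ax+.105*(np.sin(f)*e+np.cos(f)*np.array([0,0,1]))
fs=[float(x) for x in sys.argv[1].split(',')]
p=ball(fs[0])
for f in fs[1:]:
    d=ball(f)-p; p=ball(f); print(f,np.round(R.inv().apply(d),4).tolist())
print('ball0',ball(fs[0]),'tcp',o['tcp_pos'],'ballend',ball(fs[-1]))
E
python3 arc.py 0.5,0.4,0.3,0.2,0.1,0,-.1,-.2,-.3,-.4,-.5,-.6
python3 -c "
from h import *
st();grab('wrist','wr28.png')"
```

```text
0.4 [0.0094, 0.0, -0.0046]
0.3 [0.0098, 0.0, -0.0036]
0.2 [0.0102, 0.0, -0.0026]
0.1 [0.0104, 0.0, -0.0016]
0.0 [0.0105, 0.0, -0.0006]
-0.1 [0.0105, 0.0, 0.0005]
-0.2 [0.0104, 0.0, 0.0015]
-0.3 [0.0102, -0.0, 0.0026]
-0.4 [0.0099, -0.0, 0.0036]
-0.5 [0.0095, -0.0, 0.0045]
-0.6 [0.009, -0.0, 0.0054]
ball0 [0.61141609 0.07000139 0.13714617] tcp [0.61279942 0.06971084 0.12099812] ballend [0.50249365 0.08241153 0.13166024]
t 43.08 tcp [0.6128 0.0697 0.121 ] grip 0.0223 F [-0.3  0.1 -0.5]
R [[-0.994, 0.113, 0.005], [0.113, 0.994, 0.003], [-0.004, 0.004, -1.0]]
```

View pics/wr28.png

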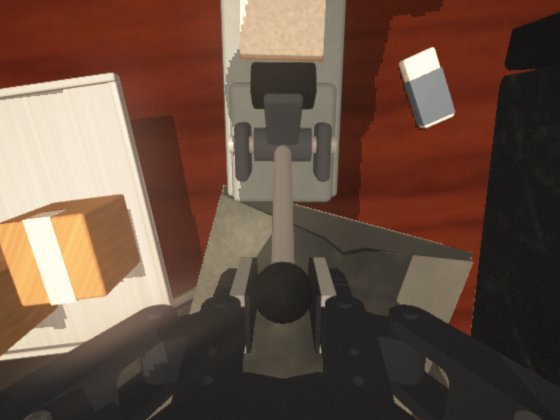

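Request:
drive_tool(
  commands=[
    {"linear":[0.0095,0,-0.0046],"dr":[0,0,0],"jaw":1},
    {"linear":[0.01,0,-0.0036],"dr":[0,0,0],"jaw":1},
    {"linear":[0.01,0,-0.0026],"dr":[0,0,0],"jaw":1},
    {"linear":[0.0105,0,-0.0016],"dr":[0,0,0],"jaw":1},
    {"linear":[0.0105,0,-0.0006],"dr":[0,0,0],"jaw":1},
  ],
)

```text
clock: 43.75
tcp_pos: [0.5612, 0.0758, 0.1349]
orientation: [0.176, 3.128, 0.006]
contact_force: [3.6, -1.1, -3.9]
grip_width: 0.0224
```

```bash
python3 - <<'E'
from h import *
o=st()
ax=np.array([.5614,.0757,.045]);e=np.array([.9936,-.1132,0])
b=np.array(o['tcp_pos'])+[0,0,.017]-ax; print('phi',np.arctan2(b@e,b[2]),'r',np.hypot(b@e,b[2]), 'lat',b@[.1132,.9936,0])
E
python3 -c "
from h import *
grab('wrist','wr29.png')"
```

```text
t 43.75 tcp [0.5612 0.0758 0.1349] grip 0.0224 F [ 3.6 -1.1 -3.9]
R [[-0.994, 0.112, 0.009], [0.112, 0.994, 0.003], [-0.009, 0.004, -1.0]]
phi -0.0019626473830809486 r 0.10689358396312526 lat 0.00011046555768133024
```

View pics/wr29.png

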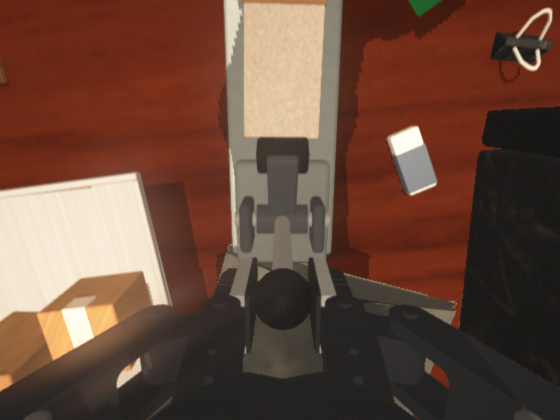

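Request:
drive_tool(
  commands=[
    {"linear":[0.0105,0,0.001],"dr":[0,0,0],"jaw":1},
    {"linear":[0.0105,0,0.0018],"dr":[0,0,0],"jaw":1},
    {"linear":[0.01,0,0.0028],"dr":[0,0,0],"jaw":1},
    {"linear":[0.01,0,0.0036],"dr":[0,0,0],"jaw":1},
  ],
)

```text
clock: 44.3
tcp_pos: [0.5203, 0.0807, 0.1272]
orientation: [0.176, 3.122, 0.008]
contact_force: [3.9, -2.1, 3.1]
grip_width: 0.0219
```

```bash
cat > ph.py <<'E'
from h import *
o=st()
ax=np.array([.5614,.0757,.045]);e=np.array([.9936,-.1132,0])
b=np.array(o['tcp_pos'])+[0,0,.016]-ax; print('phi',np.arctan2(b@e,b[2]),'r',np.hypot(b@e,b[2]), 'lat',b@[.1132,.9936,0])
E
python3 ph.py
```

```text
t 44.3 tcp [0.5203 0.0807 0.1272] grip 0.0219 F [ 3.9 -2.1  3.1]
R [[-0.994, 0.113, 0.015], [0.113, 0.994, 0.005], [-0.014, 0.006, -1.0]]
phi -0.39860585564265316 r 0.10659631512642696 lat 0.00031637626890533707
```

Request:
drive_tool(
  commands=[
    {"linear":[0.0095,0,0.0045],"dr":[0,0,0],"jaw":1},
    {"linear":[0.006,0,0.0034],"dr":[0,0,0],"jaw":1},
    {"linear":[0,0,0],"dr":[0,0,0],"jaw":1},
  ],
)

```text
clock: 44.68
tcp_pos: [0.5034, 0.0828, 0.1188]
orientation: [0.177, 3.122, 0.009]
contact_force: [4.0, -1.8, 3.2]
grip_width: 0.0221
```

```bash
python3 ph.py
```

```text
t 44.67 tcp [0.5034 0.0828 0.1188] grip 0.0221 F [ 4.  -1.8  3.2]
R [[-0.994, 0.113, 0.015], [0.113, 0.994, 0.005], [-0.014, 0.007, -1.0]]
phi -0.5770008497138875 r 0.10711349762918063 lat 0.00044657735649390013
```

Request:
drive_tool(
  commands=[
    {"linear":[0.002,0,0.0013],"dr":[0,0,0],"jaw":1},
    {"linear":[0.0015,0,0.001],"dr":[0,0,0],"jaw":1},
    {"linear":[0,0,0],"dr":[0,0,0],"jaw":1},
  ],
)

```text
clock: 45.05
tcp_pos: [0.5003, 0.0831, 0.1168]
orientation: [0.177, 3.122, 0.009]
contact_force: [2.5, -1.9, 5.8]
grip_width: 0.0219
```

```bash
python3 ph.py
```

```text
t 45.05 tcp [0.5003 0.0831 0.1168] grip 0.0219 F [ 2.5 -1.9  5.8]
R [[-0.993, 0.113, 0.015], [0.113, 0.994, 0.005], [-0.014, 0.007, -1.0]]
phi -0.6116947341194805 r 0.10721151690558217 lat 0.0004595414137152411
```

Request:
drive_tool(
  commands=[
    {"linear":[0.0025,0,0.0015],"dr":[0,0,0],"jaw":1},
    {"linear":[0,0,0],"dr":[0,0,0],"jaw":1},
  ],
)

```text
clock: 45.3
tcp_pos: [0.4984, 0.0834, 0.1154]
orientation: [0.178, 3.122, 0.01]
contact_force: [2.0, -1.0, 5.5]
grip_width: 0.0222
```

```bash
python3 ph.py; python3 -c "
from h import *
grab('wrist','wr30.png');grab('scene','sc30.png',(190,110,350,230),5)"
```

```text
t 45.3 tcp [0.4984 0.0834 0.1154] grip 0.0222 F [ 2.  -1.   5.5]
R [[-0.993, 0.113, 0.015], [0.114, 0.994, 0.005], [-0.015, 0.007, -1.0]]
phi -0.6335416610298787 r 0.10726544922324356 lat 0.0004698828055438817
```

View pics/wr30.png

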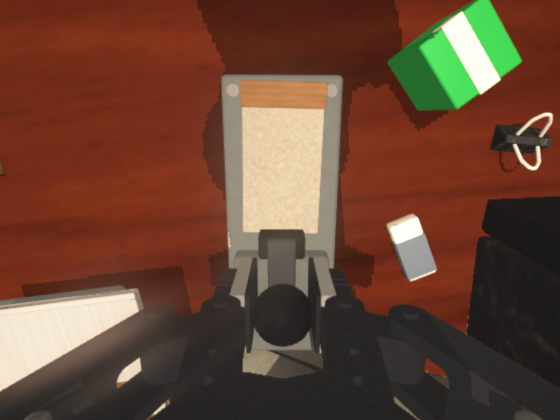

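View pics/sc30.png

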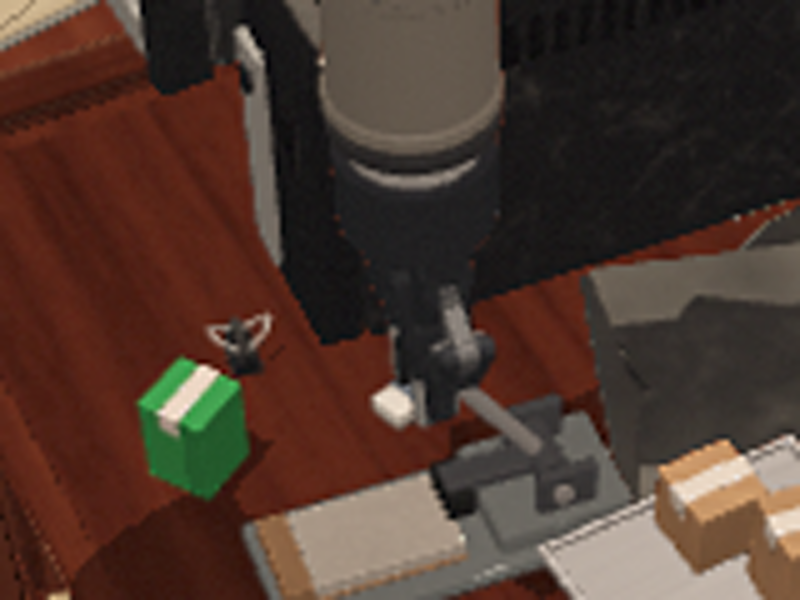

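Request:
drive_tool(
  commands=[
    {"linear":[0.003,0,0.002],"dr":[0,0,0],"jaw":1},
    {"linear":[0,0,0],"dr":[0,0,0],"jaw":1},
  ],
  force=35,
)

```text
clock: 45.65
tcp_pos: [0.496, 0.0836, 0.1139]
orientation: [0.177, 3.121, 0.01]
contact_force: [2.4, -1.6, 6.2]
grip_width: 0.0218
```

```bash
python3 ph.py
```

```text
t 45.65 tcp [0.496  0.0836 0.1139] grip 0.0218 F [ 2.4 -1.6  6.2]
R [[-0.993, 0.113, 0.016], [0.113, 0.994, 0.005], [-0.015, 0.007, -1.0]]
phi -0.6600465771871951 r 0.10742439733871731 lat 0.00047638034116224737
```

```bash
python3 - <<'E'
from h import *
c=grab('wrist','wr31.png'); 
for f in (.6,.64,.68):
    ax=np.array([.5614,.0757,.045]);e=np.array([.9936,-.1132,0])
    X=ax+.105*(-np.sin(f)*e+np.cos(f)*np.array([0,0,1])); print(f,w2px(c,X))
grab('scene','sc31.png',(250,150,330,210),9)
E
```

```text
0.6 [283.61260263 310.38215514]
0.64 [283.54058317 299.48936288]
0.68 [283.46653513 288.87403677]
```

View pics/wr31.png

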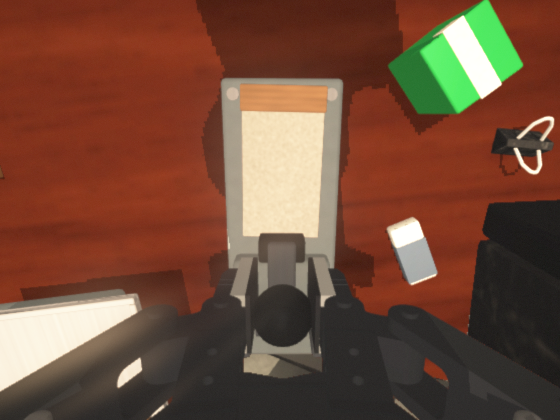

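View pics/sc31.png

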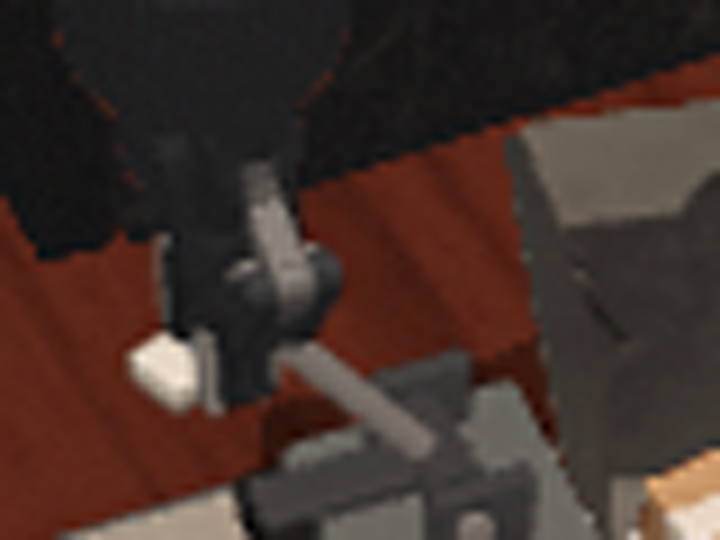

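Request:
drive_tool(
  commands=[
    {"linear":[0,0,0],"dr":[0,0,0],"jaw":1},
    {"linear":[0,0,0],"dr":[0,0,0],"jaw":1},
    {"linear":[0.003,0,0.002],"dr":[0,0,0],"jaw":1},
    {"linear":[0,0,0],"dr":[0,0,0],"jaw":1},
  ],
  force=80,
)

```text
clock: 46.25
tcp_pos: [0.496, 0.0836, 0.1139]
orientation: [0.176, 3.116, 0.011]
contact_force: [1.5, -2.4, 7.6]
grip_width: 0.0205
```

```bash
python3 ph.py
```

```text
t 46.25 tcp [0.496  0.0836 0.1139] grip 0.0205 F [ 1.5 -2.4  7.6]
R [[-0.993, 0.113, 0.021], [0.113, 0.994, 0.006], [-0.02, 0.008, -1.0]]
phi -0.6598938013877714 r 0.10744730284356986 lat 0.0004905519325942161
```

Request:
drive_tool(
  commands=[
    {"linear":[0.005,0,0.0035],"dr":[0,0.5,0],"jaw":1},
    {"linear":[0.004,0,0.003],"dr":[0,0,0],"jaw":1},
  ],
)

```text
clock: 46.5
tcp_pos: [0.4945, 0.084, 0.1124]
orientation: [0.178, 3.112, 0.016]
contact_force: [-1.4, -5.7, 34.2]
grip_width: 0.0199
```

```bash
python3 ph.py; python3 -c "
from h import *
c=grab('wrist','wr32.png')
ax=np.array([.5614,.0757,.045]);e=np.array([.9936,-.1132,0])
for f in (.56,.6,.64): print(f,w2px(c,ax+.105*(-np.sin(f)*e+np.cos(f)*np.array([0,0,1]))))
"
```

```text
t 46.5 tcp [0.4945 0.084  0.1124] grip 0.0199 F [-1.4 -5.7 34.2]
R [[-0.993, 0.114, 0.025], [0.114, 0.993, 0.009], [-0.024, 0.012, -1.0]]
phi -0.6794201447666179 r 0.10723630288000167 lat 0.0006577108364240634
0.56 [283.52289553 327.21446666]
0.6 [283.42502156 315.97419565]
0.64 [283.32386103 304.95193591]
```

View pics/wr32.png

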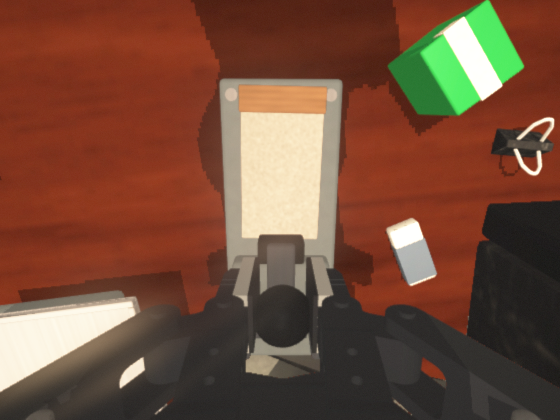

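Request:
drive_tool(
  commands=[
    {"linear":[-0.002,0,-0.003],"dr":[0,0,0],"jaw":1},
    {"linear":[0,0,0],"dr":[0,0,0],"jaw":1},
    {"linear":[0,0,0],"dr":[0,0,0],"jaw":0.5},
    {"linear":[0,0,0],"dr":[0,0,0],"jaw":0.2},
    {"linear":[0,0,0],"dr":[0,0,0],"jaw":0.2},
    {"linear":[0,0,0],"dr":[0,0,0],"jaw":0.2},
  ],
  force=40,
)

```text
clock: 47.3
tcp_pos: [0.4964, 0.0839, 0.1147]
orientation: [0.176, 3.111, 0.015]
contact_force: [-0.2, 0.8, 0.0]
grip_width: 0.0681
```

Request:
drive_tool(
  commands=[
    {"linear":[0,0,-0.03],"dr":[0,0,0],"jaw":0.2},
    {"linear":[0,0,-0.04],"dr":[0,0,0],"jaw":0.2},
    {"linear":[0,0,-0.04],"dr":[0,0,0],"jaw":0.2},
    {"linear":[0,0,0],"dr":[0,0,0],"jaw":0.2},
  ],
)

```text
clock: 47.8
tcp_pos: [0.4919, 0.0831, 0.2266]
orientation: [0.175, 3.116, 0.013]
contact_force: [-0.3, 0.5, -0.7]
grip_width: 0.0681
```

```bash
python3 - <<'E'
from h import *
o=st();print(np.round(o['joints'],2))
c=grab('wrist','wr33.png');d=np.deg2rad
wire('wr33.png','wr33w.png',c,[box((.467-.005*.9936,.0865+.005*.113,.012),d(-6.5),.1,.054,.014),box((.466,.0866,0),d(-6.5),.118,.08,.012)],(0,0,560,420),1)
grab('scene','sc33.png',(190,110,450,320),3)
plan((.44,.26,.25),150,jaw=.2)
E
```

```text
t 47.8 tcp [0.4919 0.0831 0.2266] grip 0.0681 F [-0.3  0.5 -0.7]
R [[-0.993, 0.112, 0.021], [0.112, 0.994, 0.007], [-0.02, 0.009, -1.0]]
[-0.79  0.19  0.57  2.02 -0.13  0.94  1.3 ]
a0 173.6 n 5 w [ 0.6  0.8 23.6] D mm [-50.  177.2  26.2]
[{"linear": [0.0138, 0.0341, -0.0052], "dr": [0.1, 0.2, 4.7], "jaw": 0.2}, {"linear": [0.0166, 0.0329, -0.0053], "dr": [0.1, 0.2, 4.7], "jaw": 0.2}, {"linear": [0.0193, 0.0314, -0.0053], "dr": [0.1, 0.2, 4.7], "jaw": 0.2}, {"linear": [0.0218, 0.0297, -0.0053], "dr": [0.1, 0.2, 4.7], "jaw": 0.2}, {"linear": [0.0242, 0.0278, -0.0053], "dr": [0.1, 0.2, 4.7], "jaw": 0.2}]
```

View pics/wr33w.png

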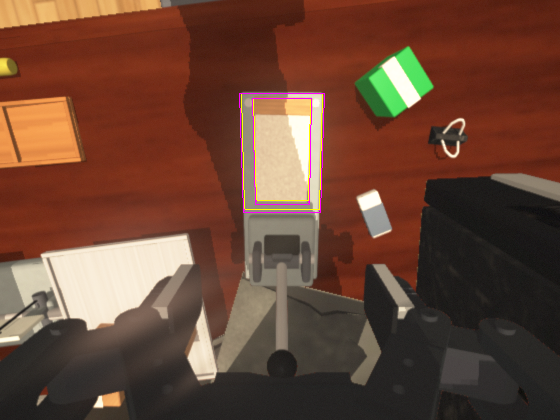

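View pics/sc33.png

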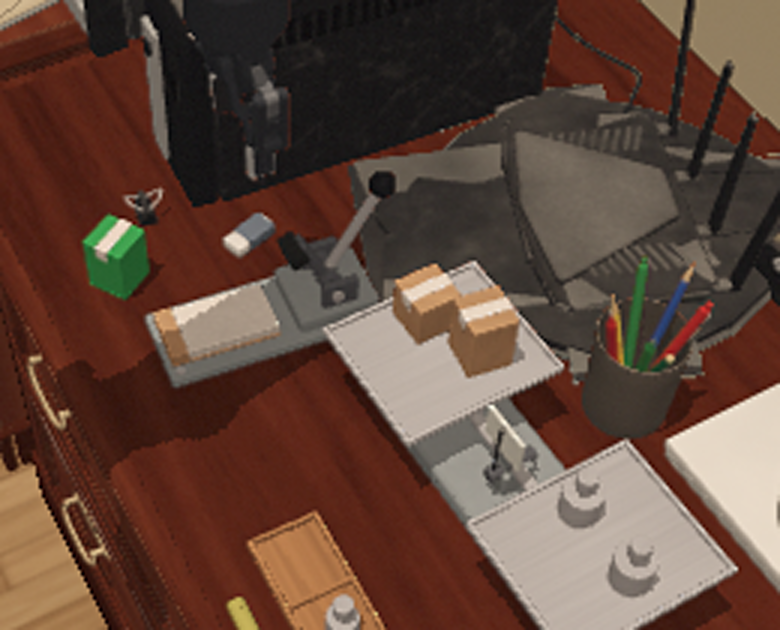

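Request:
drive_tool(
  commands=[
    {"linear":[0.014,0.03,-0.005],"dr":[0,0,4],"jaw":0.2},
    {"linear":[0.017,0.03,-0.005],"dr":[0,0,4],"jaw":0.2},
    {"linear":[0.02,0.03,-0.005],"dr":[0,0,4],"jaw":0.2},
    {"linear":[0.018,0.03,0],"dr":[0,0,4],"jaw":0.2},
    {"linear":[0.01,0.03,0],"dr":[0,0,4],"jaw":0.2},
    {"linear":[0,0,0],"dr":[0,0,0],"jaw":0.2},
    {"linear":[0,0,0],"dr":[0,0,0],"jaw":0.2},
  ],
)

```text
clock: 48.78
tcp_pos: [0.444, 0.2477, 0.2282]
orientation: [0.737, 3.051, -0.011]
contact_force: [0.9, -0.3, 0.1]
grip_width: 0.0684
```

```bash
python3 - <<'E'
from h import *
o=st();d=np.deg2rad
T=grab('top','tp34.png'); S=grab('scene','sc34.png')
L=[box((.592,-.066,.076),d(1.8),.15,.13,.004),box((.5985,-.276,.076),d(1.8),.15,.13,.004),box((.467-.005,.0871,.012),d(-6.5),.1,.054,.014)]
wire('tp34.png','tp34w.png',T,L,(220,130,430,280),3.8)
wire('sc34.png','sc34w.png',S,L,(220,130,430,330),2.9)
E
```

```text
t 48.77 tcp [0.444  0.2477 0.2282] grip 0.0684 F [ 0.9 -0.3  0.1]
R [[-0.89, 0.456, 0.001], [0.456, 0.89, -0.008], [-0.004, -0.006, -1.0]]
```

View pics/tp34w.png

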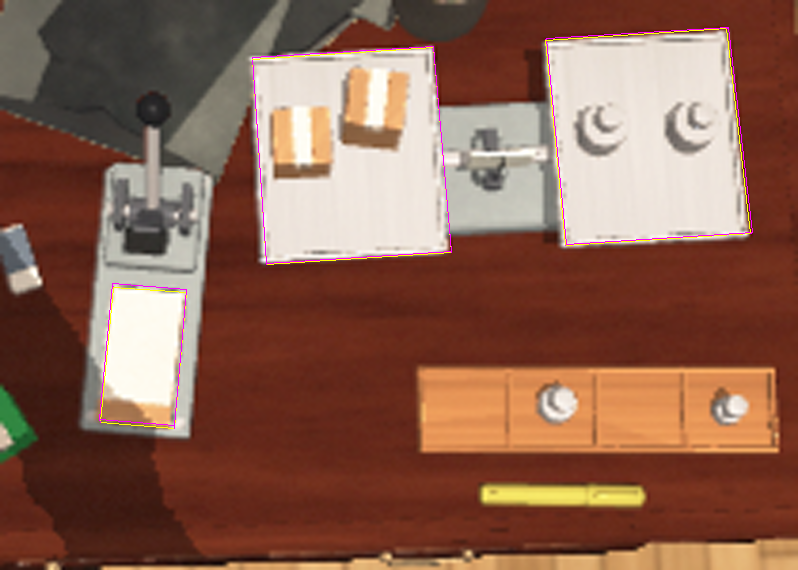

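View pics/sc34w.png

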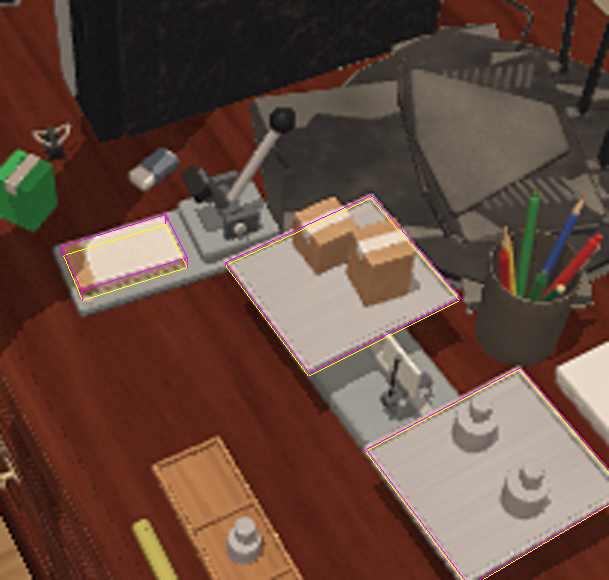

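Both pans are level, the pad lies on the pin, the lever is back at rest, and the spare weights are in the tray.

```bash
python3 -c "
from bench import job
print(job.hand_in())"
```

```text
the job is handed in; nothing more can be done
None
```

The order is weighed and stamped, and I handed the job in at about 49 s of the 208 s allowed. No verdict was reported.

- **Cartons:** Two of the three were there, the mid one (150 g) and the tall one (250 g), and both stand upright on the left pan. The black and green look-alikes were left alone.
- **Weights:** The two 200 g weights are on the right pan. The 50 g and 100 g weights are still in the tray.
- **Balance:** In the last pictures both pans match the level outlines drawn at 76 mm. I judged this from the images only, as the beam angle cannot be read.
- **Slip pad:** It lies flat and lengthwise on the press bed, about 5 mm short of the pin's centre (18 mm allowed). I set it slightly toward the robot to keep clear of the stamp. The pin itself is hidden under the pad, so I could not check it directly.
- **Lever:** I pulled it until it met a hard stop, where the force rose to 34 N. The ball's position matched about 0.6 rad past upright. When I opened the jaws it sprang back to rest.

- **Mid carton:** My first grip on it was 18 mm off centre, so I regrasped it.
- **Tall carton:** It was shifted about 20 mm and turned on the pan while the arm was away. It stayed upright and I left it there.
- **Lever grip:** The ball slipped a little in the jaws near the stop, so I tightened the grip to finish the pull.

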